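Make up the drive kit and the slide kit for a linear axis

TASK

Make up the two kits for the linear axis from the parts standing about the bench: in the two-bay plywood tray, the motor goes in the wide bay and the shaft coupling in the narrow bay; in the three-bay tray, the plywood carriage goes in the wide bay, the fat bearing in the middle bay and the slim bearing in the narrow bay at the other end. Set each part down, without dropping it, upright as you found it and flat on the floor of its bay. Leave the shaft support, which belongs to neither kit, where it stands.

Things in the scene. Friction and masses are not known exactly. Their poses are not given: they have to be found in the camera images.
- motor_center (a point): Small stepper motor standing on its rear face, shaft up: square body 42 x 42 mm, 38 mm high, aluminium ends and a black middle; on top a round boss 22 mm across and 2 mm high and a shaft 5 mm across, its tip 60 mm above the motor's foot. The point is on its upright axis, half-way up the square body (19 mm above its foot); x and y are square to its sides. 0.28 kg.
- coupling_center (a point): Jaw shaft coupling standing on end: aluminium cylinder 40 mm across and 50 mm high with a slightly narrower black rubber band (37 mm across, 10 mm high) round its middle and a small 10 mm dark bore in its top. The point is on its upright axis, half-way up (25 mm above its foot). 0.14 kg.
- carriage_center (a point): Carriage: closed box of laser-cut plywood, 40 mm along its x, 60 mm along its y, 50 mm high, with two steel-ringed holes in its top. The point is on its upright axis, half-way up (25 mm above its foot). 0.13 kg.
- fat_bearing_center (a point): Fat linear bearing: plain steel cylinder standing on end, 32 mm across and 42 mm high, with a wide dark bore 20 mm across. The point is on its upright axis, half-way up (21 mm above its foot). 0.1 kg.
- slim_bearing_center (a point): Slim linear bearing: plain steel cylinder standing on end, 21 mm across and 57 mm high, with a 12 mm bore. The point is on its upright axis, half-way up (28.5 mm above its foot). 0.08 kg.
- shaft_support_center (a point): Shaft support, to be left alone: aluminium block of upside-down T shape, foot 20 mm along its x, 48 mm along its y, 8 mm high, tower 20 x 24 mm, 44 mm high in all, with a round dark hole through the tower along x. The point is on its upright axis, half-way up (22 mm above its foot).
- drive_tray: Two-bay kit tray of plywood, fixed to the bench: 92 mm along its x, 162 mm along its y. Floor 3 mm thick; walls and the divider are 4 mm thick and rise to 12 mm above the bench, so fingers whose tips stay 12 mm or more above the foot of the part they hold pass clear over them. Wide bay: 84 mm in x, 88 mm in y inside, centre at y = -33 mm. Narrow bay: 84 mm in x, 62 mm in y, centre at y = +46 mm. Origin: centre of the underside, on the bench; z up.
- slide_tray: Three-bay kit tray of plywood, fixed to the bench: 92 mm along its x, 204 mm along its y, built like the two-bay tray (floor 3 mm, walls and dividers 4 mm thick, 12 mm high). All bays are 84 mm in x inside. Wide bay: 84 mm in y, centre at y = -56 mm. Middle bay: 56 mm in y, centre at y = +18 mm. Narrow end bay: 48 mm in y, centre at y = +74 mm. Origin: centre of the underside, on the bench; z up.
Mind the look-alikes: they are no part of the job. Leave any green or orange look-alike of the part that bears slim_bearing_center alone. What is shaped like the part that bears carriage_center but red is not meant.

How it is judged:
By the outcome, as a careful person would: the job done as asked, in the order asked, and still so for the second after the job is handed in, with the robot touching nothing.
It also fails if it takes over 112 s, if anything falls off the work surface, if the arm or the gripper's body presses on something with over 40 N, if the wrist force passes 120 N, or if a joint passes its speed limit or range.

ROBOT

A 7-joint arm with a two-finger parallel gripper is mounted at the origin on the work surface. World frame = base frame: x ahead of the robot, y to its left, z up, the work surface at z = 0. Lengths are in m, angles in rad, forces in N, time in s.
With the tool pointing down it reaches from about 0.425 to 0.875 m from the base axis. Payload 8.4 kg.
Tool frame: the origin (TCP) lies between the finger pads; the fingertips stand 14 mm ahead of it and the grasp point (between the pads) lies 5 mm behind it; z points along the fingers, y is the direction in which the jaws open and shut (so a half turn about z gives the same grasp; the last joint's range is limited). The gripper opens to 87 mm and grips with 3 to 60 N. Pads are 19 mm wide; open, the fingers measure 117 mm over their backs; the gripper's body (75 mm by 190 mm) begins 51 mm behind the grasp point.
Start: joints at [-1.27, 0.333, 0.04, 1.465, -0.013, 1.343, -0.059], TCP at [0.253, 0.599, 0.237] pointing down, gripper open.
Joint ranges: [-2.58, 2.58], [-0.38, 2.09], [-1.3, 1.39], [0.25, 2.4], [-1.5, 4.64], [0.08, 2.09], [-2.65, 2.65]. Speed limits (rad/s): [2.22, 2.22, 2.79, 2.79, 3.14, 3.14, 3.14].

INTERFACE

Orientations are given as a rotation vector (axis times angle).
In Python, from rig import get_state, capture, camera_params, finish_job gives the robot as it stands.
- The arm moves only by the tool send_rows, never from a script. Its arguments are lists of equal length, an entry for each row: "dp": the shift along the tool's x, y, z as a fraction of full scale, a list of three; "turn": the turn, a rotation vector about the tool's x, y, z as a fraction of full scale, a list of three; "grip": the finger opening in mm, from 0 to 87. In form: {"dp": [[dx, dy, dz], ...], "turn": [[rx, ry, rz], ...], "grip": [grip, ...]}. A call has 1 to 8 rows; each row shifts and turns the commanded pose from where the row before left it, along the tool's axes as they then stand; what a row does not reach is not made up. Full scale, the value 1, is 0.06 m for a shift and 0.08 rad for a turn. A row lasts 1/8 s, in which the tool goes at most 62.5 mm and 10.7 degrees, less where a joint would pass 70% of its speed; a pose out of reach is approached as far as the arm can. A call with a number of a shift or a turn outside -1 to 1 is refused whole. A call with a gripper value outside its range is refused whole. The fingers move at their own pace and stop on an object; the grip force is fixed at half the most. Time passes only in rows, so rows that do not move let the fingers close. It gives the time, the measured TCP pose, the force and the opening at its end, in the units of the state.
- get_state(): the state, without advancing time (a new reading comes with each control period).
- capture(name): name is "side" or "top"; returns (picture, depth): 384x512x3 uint8, red, green, blue; 384x512 float32, m along the optical axis (not along the pixel's ray), 0 where there is no reading.
- camera_params(name): a dict with "intrinsics" (3x3 intrinsics, pixels), "world_to_cam" (4x4, takes a point from world to camera coordinates). Camera axes: x right, y up, looking along -z (the intrinsics and any distortion apply to the point x, -y, -z); pixel columns grow to the right and rows downward; lengths in m; the calibration is good to about 2 mm. A picture is of the moment at which its call begins. camera_params takes no time and is no camera call.
- finish_job(): hands the job in, once; it reports no verdict.
The state is a dict: "t": time; "qpos": joint angles; "joint_vel": joint speeds; "joint_efforts": joint torques, N m; "tcp_pos": TCP position; "ee_rot": TCP orientation; "ft_force": force on the tool from outside, world axes, zero at the start; "wrist_torque": the same for the moment, N m; "gripper_width": finger opening in m.
Only numpy, scipy, OpenCV 4.12 (cv2) and the standard library are available. Lean on these libraries where they do the work, as an engineer would, in place of code of your own. Each camera call takes 0.05 s, during which the arm holds its last target.

## Working session

There is one attempt and no reset: what is moved stays moved. The work goes in short steps, Python scripts to look and compute and a tool call to move; the robot and the scene stay as the last step left them, time stands still between calls to the robot, and variables do not carry over. Pictures are saved under pics/ and viewed, and the job is handed in when it is done.

Besides the shell and the picture viewer there is one more tool, called after "Emit:" by a JSON object that holds its "op" and its "data", one argument or row to a line. send_rows: Moves the arm, as the interface text tells. Shift numbers are shares of 0.06 m and turn numbers shares of 0.08 rad, none past 1 either way. Its arguments: {"type":"object","properties":{"dp":{"type":"array","items":{"type":"array","items":{"type":"number","minimum":-1,"maximum":1}}},"turn":{"type":"array","items":{"type":"array","items":{"type":"number","minimum":-1,"maximum":1}}},"grip":{"type":"array","items":{"type":"number"}}},"required":["dp","turn","grip"]}

```bash
ls; mkdir -p pics
python3 - <<'E'
from rig import *
import cv2,numpy as np
s=get_state()
for k in s: print(k,np.round(s[k],4))
for n in("top","side"):
    p,d=capture(n); cv2.imwrite(f"pics/{n}0.png",p[:,:,::-1]); np.savez(f"{n}0.npz",p=p,d=d)
    c=camera_params(n); print(n,c)
    print((d==0).mean())
E
```

```text
pics
t 0.0
qpos [-1.2702  0.334   0.0399  1.4663 -0.0134  1.3432 -0.0585]
joint_vel [ 0.0003  0.0001  0.0013  0.0003  0.0016 -0.0007  0.0022]
joint_efforts [-2.00000e-04 -6.56343e+01  1.33530e+00 -4.03802e+01 -5.99000e-02
  4.46000e-02  2.00000e-04]
tcp_pos [0.2529 0.5983 0.2356]
ee_rot [-6.2390e-01 -3.0788e+00  2.5000e-03]
ft_force [ 0.4294 -0.242   0.0158]
wrist_torque [-0.0378 -0.0094 -0.0453]
gripper_width 0.0872
top {'intrinsics': array([[453.76513504,   0.        , 252.68161456],
       [  0.        , 453.76513504, 188.74329161],
       [  0.        ,   0.        ,   1.        ]]), 'world_to_cam': array([[ 0.01543907, -0.99985891, -0.00661727, -0.03592765],
       [ 0.98709991,  0.01418661,  0.15947572, -0.48699544],
       [-0.15935935, -0.00899406,  0.98717967, -1.0006958 ],
       [ 0.        ,  0.        ,  0.        ,  1.        ]])}
0.003987630208333333
side {'intrinsics': array([[487.31630293,   0.        , 258.53463584],
       [  0.        , 487.31630293, 192.63787443],
       [  0.        ,   0.        ,   1.        ]]), 'world_to_cam': array([[ 0.8489158 , -0.5282785 , -0.01624186, -0.45053395],
       [ 0.26332884,  0.39611141,  0.87963269, -0.16549528],
       [-0.45825745, -0.75101104,  0.4753762 , -0.92285129],
       [ 0.        ,  0.        ,  0.        ,  1.        ]])}
0.0038553873697916665
```

View pics/top0.png

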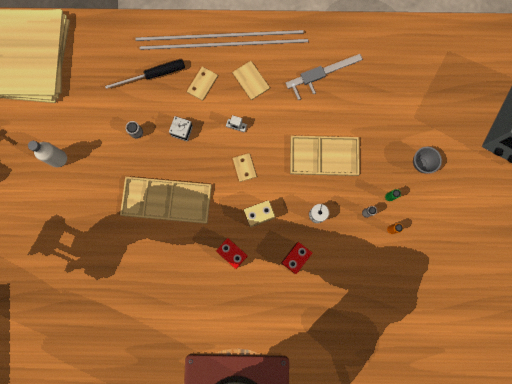

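View pics/side0.png

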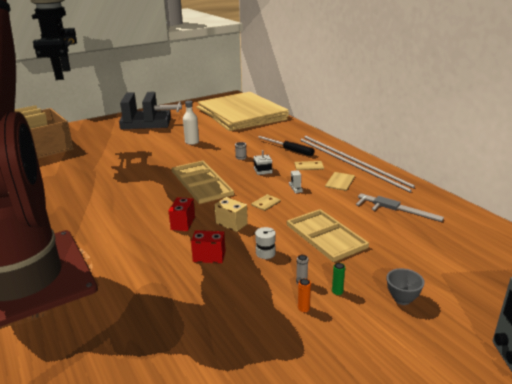

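The top view shows these parts:
- motor at (181,128), shaft support at (237,124), fat bearing at (134,130)
- carriage at (259,212); the red look-alikes are at (232,253) and (297,258)
- coupling at (320,213)
- steel slim bearing at (369,212); the green one is at (393,196) and the orange one at (396,229)
- two-bay tray at (325,156), three-bay tray at (166,200)

The plain steel cylinder and the plywood box match the description. I'll confirm them in enlarged crops.

Run:
```python
import cv2,numpy as np
p=np.load("top0.npz")["p"][:,:,::-1]
def crop(x0,y0,x1,y1,f,name): cv2.imwrite(name,cv2.resize(p[y0:y1,x0:x1],None,fx=f,fy=f,interpolation=cv2.INTER_CUBIC))
crop(110,100,270,230,5,"pics/cA.png"); crop(230,120,410,240,4.4,"pics/cB.png")
```

```text
(no output)
```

View pics/cA.png

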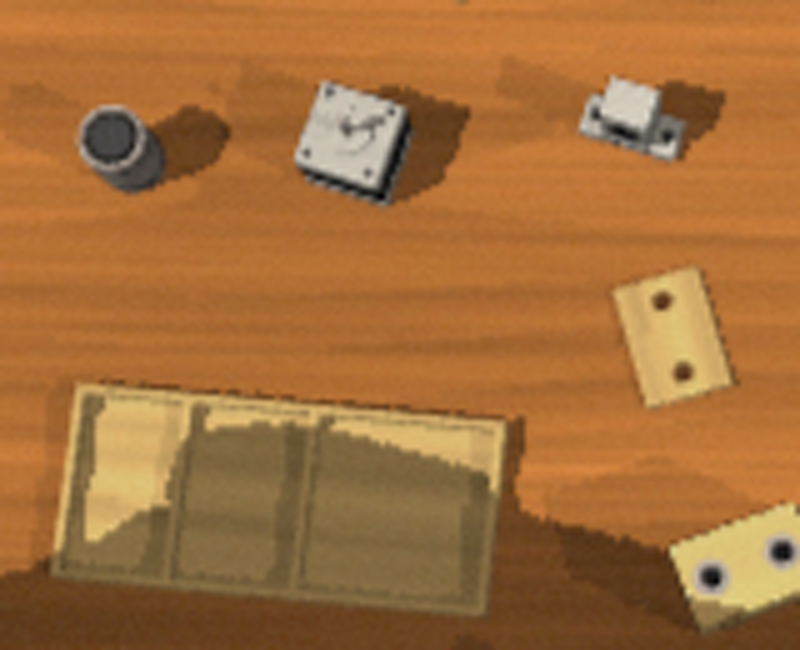

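View pics/cB.png

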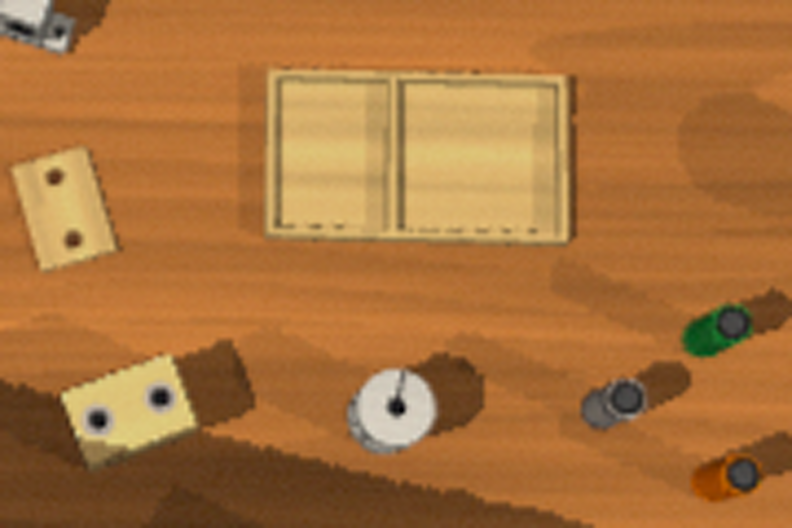

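The crops confirm it. The plain grey cylinder between the green and the orange one is the slim bearing, and the plywood-coloured box with ringed holes is the carriage. In both trays the narrow bay is on the left (+y). Next I measure the poses.

```bash
cat > h.py <<'E'
import cv2,numpy as np
from rig import *
def load(n,i): z=np.load(f"{n}{i}.npz"); return z["p"],z["d"]
def snap(n,i):
    p,d=capture(n); cv2.imwrite(f"pics/{n}{i}.png",p[:,:,::-1]); np.savez(f"{n}{i}.npz",p=p,d=d); return p,d
def world(n,d):
    c=camera_params(n);K=c["intrinsics"];T=np.linalg.inv(c["world_to_cam"])
    v,u=np.mgrid[:d.shape[0],:d.shape[1]]
    P=np.stack([(u-K[0,2])/K[0,0]*d,-(v-K[1,2])/K[1,1]*d,-d],-1)
    W=P@T[:3,:3].T+T[:3,3]; W[d==0]=np.nan; return W
def ray(n,u,v,z):
    c=camera_params(n);K=c["intrinsics"];T=np.linalg.inv(c["world_to_cam"])
    r=T[:3,:3]@np.array([(u-K[0,2])/K[0,0],-(v-K[1,2])/K[1,1],-1]);o=T[:3,3]
    return o+r*(z-o[2])/r[2]
def proj(n,X):
    c=camera_params(n);q=c["world_to_cam"]@np.append(X,1);K=c["intrinsics"]
    return K[0,0]*q[0]/-q[2]+K[0,2],-K[1,1]*q[1]/-q[2]+K[1,2]
def R(st): return cv2.Rodrigues(np.array(st["ee_rot"],float))[0]
E
python3 - <<'E'
from h import *
p,d=load("top",0);W=world("top",d)
obj={"motor":(181,128,.038),"coupling":(320,213,.05),"carriage":(259,212,.05),"fat":(134,130,.042),"slim":(369,212,.057),"support":(237,122,.044),"green":(393,196,.057),"orange":(396,229,.057),"drive":(325,156,.012),"slide":(166,200,.012)}
print("table z",np.nanmedian(W[280:330,60:200,2]),np.nanmedian(W[100:120,290:350,2]))
for n,(u,v,h) in obj.items():
    s=60 if 'd'==n[0] or n=="slide" else 18
    m=np.zeros(d.shape,np.uint8)
    sl=(slice(max(v-s,0),v+s),slice(u-s,u+s))
    z=W[...,2]; lo,hi=(h-.008,h+.008) if s==18 else (.007,.018)
    m[sl]=((z[sl]>lo)&(z[sl]<hi))
    nl,lab,st,_=cv2.connectedComponentsWithStats(m)
    k=1+np.argmax(st[1:,4]) if nl>1 else 0; m=(lab==k)
    zt=np.median(z[m])
    pts=np.argwhere(m)[:,::-1]
    # project onto top plane via rays
    cnt=cv2.findContours(m.astype(np.uint8),cv2.RETR_EXTERNAL,cv2.CHAIN_APPROX_NONE)[0]; cnt=max(cnt,key=len)[:,0]
    X=np.array([ray("top",a,b,h)[:2] for a,b in cnt]).astype(np.float32)*1000
    (c,wh,an)=cv2.minAreaRect(X)
    allx=np.array([ray("top",a,b,h)[:2] for a,b in pts])*1000
    print(n,"n",len(pts),"z",round(zt,4),"rect c",np.round(c,1),np.round(wh,1),round(an,1),"cent",np.round(allx.mean(0),1),"circ",np.round(cv2.minEnclosingCircle(X)[0],1),round(cv2.minEnclosingCircle(X)[1]*2,1))
E
```

```text
table z 0.0006181604580461908 0.00033694939972295224
motor n 317 z 0.0387 rect c [633.3 145.5] [43.3 42.6] 72.0 cent [633.2 145.4] circ [633.3 145.5] 57.9
coupling n 252 z 0.0502 rect c [ 435.  -178.5] [37.8 38.6] 45.2 cent [ 434.6 -179. ] circ [ 435.1 -178.8] 41.0
carriage n 481 z 0.0504 rect c [432.  -43.2] [40.8 59.9] 21.0 cent [432.  -43.1] circ [431.9 -43.9] 69.5
fat n 155 z 0.0427 rect c [628.3 255.4] [32.9 31.1] 28.7 cent [628.3 255.6] circ [628.1 255.9] 33.5
slim n 75 z 0.0573 rect c [ 440.4 -294.5] [17.9 20.3] 0.8 cent [ 440.2 -294.2] circ [ 440.5 -294.1] 21.6
support n 95 z 0.0443 rect c [647.2  14.9] [23.8 22.9] 73.3 cent [647.7  14.7] circ [648.9  14. ] 29.4
green n 77 z 0.0569 rect c [ 479.5 -348.1] [18.1 22.6] 0.8 cent [ 479.3 -348.9] circ [ 479.2 -348.3] 23.2
orange n 79 z 0.0577 rect c [ 402.2 -351. ] [19.9 20.3] 88.1 cent [ 402.4 -351.1] circ [ 402.2 -351.3] 22.8
drive n 493 z 0.0118 rect c [ 575.9 -197.2] [ 92.7 163.2] 0.6 cent [ 575.7 -198.1] circ [ 575.8 -197.2] 185.6Traceback (most recent call last):
  File "<stdin>", line 19, in <module>
  File "h.py", line 12, in ray
    c=camera_params(n);K=c["intrinsics"];T=np.linalg.inv(c["world_to_cam"])
ValueError: time passes only in moves, steps and waits
```

```bash
python3 - <<'E'
s=open("h.py").read()
s=s.replace("from rig import *","from rig import get_state,capture,finish_job\nimport rig,pickle,os\nif not os.path.exists('cp.pkl'): pickle.dump({n:rig.camera_params(n) for n in('top','side')},open('cp.pkl','wb'))\nCP=pickle.load(open('cp.pkl','rb'))\ndef camera_params(n): return CP[n]")
open("h.py","w").write(s)
E
python3 - <<'E'
from h import *
print(get_state()["t"])
p,d=load("top",0);W=world("top",d);z=W[...,2]
m=np.zeros(d.shape,np.uint8);sl=(slice(165,235),slice(105,220));m[sl]=((z[sl]>.007)&(z[sl]<.018))
nl,lab,st,_=cv2.connectedComponentsWithStats(m);m=(lab==1+np.argmax(st[1:,4])).astype(np.uint8)
cnt=max(cv2.findContours(m,0,1)[0],key=len)[:,0]
X=np.array([ray("top",a,b,.012)[:2] for a,b in cnt]).astype(np.float32)*1000
print(cv2.minAreaRect(X))
# side view: check tops of cylinders
p,d=load("side",0);W=world("side",d);z=W[...,2]
for n,x,y,h in [("motor",.6333,.1455,.038),("coupling",.435,-.1788,.05),("carriage",.432,-.0432,.05),("fat",.6283,.2556,.042),("slim",.4404,-.2944,.057),("support",.648,.0145,.044)]:
    mm=(abs(z-h)<.004)&(np.hypot(W[...,0]-x,W[...,1]-y)<.04)
    X=W[mm][:,:2]; print(n,proj("side",(x,y,h)),mm.sum(),(X.mean(0)*1000).round(1),"mid",((X.max(0)+X.min(0))*500).round(1))
E
```

```text
0.1
((463.8321838378906, 176.1908416748047), (204.80685424804688, 92.46595001220703), 85.55977630615234)
motor (np.float64(262.12250123749664), np.float64(158.14015418711497)) 120 [630.  139.3] mid [630.3 143. ]
coupling (np.float64(264.7962855589935), np.float64(231.95617448732114)) 212 [ 432.8 -183.1] mid [ 433.7 -181.3]
carriage (np.float64(230.24939977132385), np.float64(204.0208520559606)) 306 [430.3 -47.8] mid [432.2 -45.4]
fat (np.float64(239.90202688163043), np.float64(143.9527023819084)) 56 [626.4 250.5] mid [628.6 252.6]
slim (np.float64(301.86231092593346), np.float64(257.13423720729503)) 83 [ 438.3 -297.9] mid [ 439.2 -296.4]
support (np.float64(295.2669072493784), np.float64(172.66254694567294)) 51 [646.5  11. ] mid [647.   13.9]
```

```bash
cat > plan.py <<'E'
import sys,json
from h import *
# usage: plan.py grip x y z phi_deg nrows [x y z phi nrows ...]  (mm)
a=list(map(float,sys.argv[2:])); g=float(sys.argv[1])
s=get_state(); r=R(s); p=np.array(s["tcp_pos"])*1000
print("t",round(s["t"],2),"pos",p.round(1),"phi",np.degrees(np.arctan2(r[1,1],r[0,1])).round(2),"tilt z",r[:,2].round(4),"w",round(s["gripper_width"]*1000,1),"F",np.round(s["ft_force"],1))
phi=np.arctan2(r[1,1],r[0,1]); dp=[];tu=[];first=True
def frame(f): # ideal tool-down
    y=np.array([np.cos(f),np.sin(f),0]);z=np.array([0,0,-1.]);return np.stack([np.cross(y,z),y,z],1)
for i in range(0,len(a),5):
    t=np.array(a[i:i+3]);f=np.radians(a[i+3]);n=int(a[i+4])
    for k in range(n):
        m=n-k
        d=frame(phi).T@((t-p)/m)/60; d=np.round(d,2)+0.
        w=np.round(-(f-phi)/m/.08,2)+0.
        tt=[0,0,w]
        if first:
            # tilt correction at first row
            c=r.T@np.cross(r[:,2],[0,0,-1.]); tt=[round(c[0]/.08,2),round(c[1]/.08,2),w]; d=np.round(r.T@((t-p)/m)/60,2); first=False
        dp.append(d.tolist());tu.append([float(v) for v in tt]); p=p+frame(phi)@d*60; phi-=w*.08
        if np.linalg.norm(d)>1 or abs(w)>1: print("TOO FAST row",len(dp))
for j in range(0,len(dp),8): print(json.dumps({"dp":dp[j:j+8],"turn":tu[j:j+8],"grip":[g]*len(dp[j:j+8])}))
E
python3 plan.py 70 632.7 145 120 72 15 632.7 145 120 72 1
```

```text
t 0.1 pos [252.9 598.4 235.7] phi 67.09 tilt z [-5.0e-04 -1.4e-03 -1.0e+00] w 87.1 F [0.  0.1 0.2]
{"dp": [[-0.58, -0.3, 0.13], [-0.58, -0.3, 0.13], [-0.58, -0.31, 0.13], [-0.58, -0.31, 0.13], [-0.58, -0.31, 0.13], [-0.58, -0.32, 0.13], [-0.57, -0.32, 0.13], [-0.57, -0.32, 0.13]], "turn": [[-0.02, 0.0, -0.07], [0.0, 0.0, -0.07], [0.0, 0.0, -0.07], [0.0, 0.0, -0.07], [0.0, 0.0, -0.07], [0.0, 0.0, -0.07], [0.0, 0.0, -0.07], [0.0, 0.0, -0.07]], "grip": [70.0, 70.0, 70.0, 70.0, 70.0, 70.0, 70.0, 70.0]}
{"dp": [[-0.57, -0.33, 0.13], [-0.57, -0.33, 0.13], [-0.57, -0.33, 0.13], [-0.57, -0.33, 0.12], [-0.56, -0.34, 0.13], [-0.56, -0.34, 0.12], [-0.57, -0.35, 0.13], [0.0, 0.0, 0.0]], "turn": [[0.0, 0.0, -0.07], [0.0, 0.0, -0.07], [0.0, 0.0, -0.07], [0.0, 0.0, -0.08], [0.0, 0.0, -0.07], [0.0, 0.0, -0.08], [0.0, 0.0, -0.07], [0.0, 0.0, 0.0]], "grip": [70.0, 70.0, 70.0, 70.0, 70.0, 70.0, 70.0, 70.0]}
```

Emit:
{"op": "send_rows", "data": {
  "dp": [
    [-0.58,-0.3,0.13],
    [-0.58,-0.3,0.13],
    [-0.58,-0.31,0.13],
    [-0.58,-0.31,0.13],
    [-0.58,-0.31,0.13],
    [-0.58,-0.32,0.13],
    [-0.57,-0.32,0.13],
    [-0.57,-0.32,0.13]
  ],
  "turn": [
    [-0.02,0,-0.07],
    [0,0,-0.07],
    [0,0,-0.07],
    [0,0,-0.07],
    [0,0,-0.07],
    [0,0,-0.07],
    [0,0,-0.07],
    [0,0,-0.07]
  ],
  "grip": [70,70,70,70,70,70,70,70]
}}

```text
t: 1.1
tcp_pos: [0.4555, 0.356, 0.1734]
ee_rot: [0.554, 3.092, 0.002]
ft_force: [-0.5, 0.7, -0.2]
gripper_width: 0.0702
```

Emit:
{"op": "send_rows", "data": {
  "dp": [
    [-0.57,-0.33,0.13],
    [-0.57,-0.33,0.13],
    [-0.57,-0.33,0.13],
    [-0.57,-0.33,0.12],
    [-0.56,-0.34,0.13],
    [-0.56,-0.34,0.12],
    [-0.57,-0.35,0.13],
    [0,0,0]
  ],
  "turn": [
    [0,0,-0.07],
    [0,0,-0.07],
    [0,0,-0.07],
    [0,0,-0.08],
    [0,0,-0.07],
    [0,0,-0.08],
    [0,0,-0.07],
    [0,0,0]
  ],
  "grip": [70,70,70,70,70,70,70,70]
}}

```text
t: 2.1
tcp_pos: [0.6341, 0.1409, 0.1192]
ee_rot: [-0.5, -3.101, 0.002]
ft_force: [0.2, 0.8, 0.5]
gripper_width: 0.0698
```

```bash
python3 plan.py 70 632.7 145 70 72 2 632.7 145 28 72 3 632.7 145 28 72 1; python3 -c "
from h import *
p,d=snap('top',1)
cv2.imwrite('pics/c1.png',cv2.resize(p[80:200,110:270,::-1],None,fx=5,fy=5))
"
```

```text
t 2.1 pos [634.1 140.9 119.2] phi 71.69 tilt z [-3.0e-04 -1.3e-03 -1.0e+00] w 69.8 F [0.2 0.8 0.5]
{"dp": [[0.02, 0.03, 0.41], [0.02, 0.03, 0.41], [0.0, 0.0, 0.23], [0.0, 0.0, 0.23], [0.0, 0.0, 0.24], [0.0, 0.0, 0.0]], "turn": [[-0.02, 0.0, -0.03], [0.0, 0.0, -0.04], [0.0, 0.0, 0.0], [0.0, 0.0, 0.0], [0.0, 0.0, 0.0], [0.0, 0.0, 0.0]], "grip": [70.0, 70.0, 70.0, 70.0, 70.0, 70.0]}
```

View pics/c1.png

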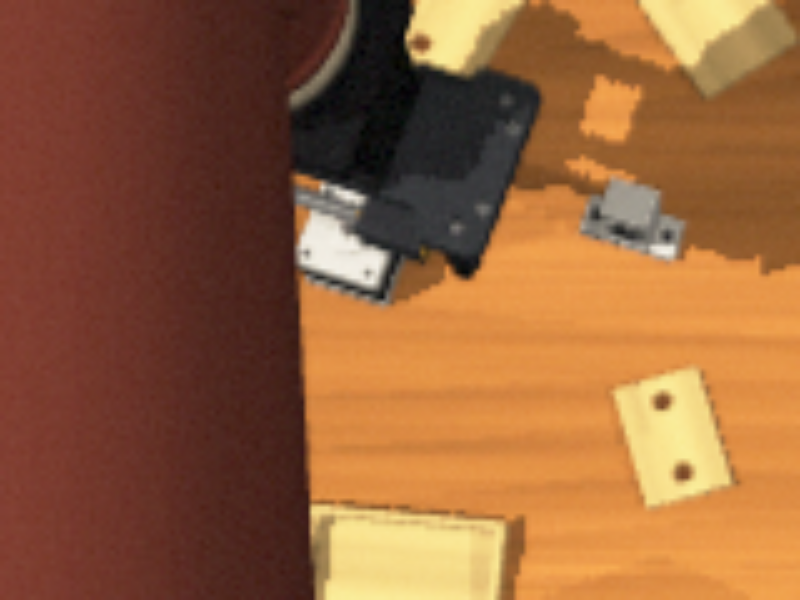

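```bash
python3 plan.py 70 632.7 145 70 72 2 632.7 145 28 72 3 632.7 145 28 72 1
```

```text
t 2.15 pos [633.2 143.4 119.5] phi 71.83 tilt z [-6.e-04  3.e-04 -1.e+00] w 70.3 F [-0.6 -0.   0. ]
{"dp": [[0.01, 0.01, 0.41], [0.01, 0.01, 0.41], [0.0, 0.0, 0.23], [0.0, 0.0, 0.24], [0.0, 0.0, 0.23], [0.0, 0.0, 0.0]], "turn": [[0.0, -0.01, -0.02], [0.0, 0.0, -0.02], [0.0, 0.0, 0.0], [0.0, 0.0, 0.0], [0.0, 0.0, 0.0], [0.0, 0.0, 0.0]], "grip": [70.0, 70.0, 70.0, 70.0, 70.0, 70.0]}
```

Emit:
{"op": "send_rows", "data": {
  "dp": [
    [0,0,0.41],
    [0,0,0.42],
    [0,0,0.23],
    [0,0,0.24],
    [0,0,0.23],
    [0,0,0],
    [0,0,0]
  ],
  "turn": [
    [0,0,0],
    [0,0,0],
    [0,0,0],
    [0,0,0],
    [0,0,0],
    [0,0,0],
    [0,0,0]
  ],
  "grip": [70,70,70,70,70,70,70]
}}

```text
t: 3.02
tcp_pos: [0.6335, 0.1454, 0.029]
ee_rot: [0.492, 3.102, 0.003]
ft_force: [-0.8, -0.1, -0.1]
gripper_width: 0.0697
```

```bash
python3 plan.py 70 632.7 145 28 72 2; python3 -c "
from h import *
p,d=snap('side',1)
cv2.imwrite('pics/c2.png',cv2.resize(p[80:200,190:350,::-1],None,fx=5,fy=5))
"
```

```text
t 3.02 pos [633.5 145.4  29. ] phi 71.99 tilt z [ 0.0013  0.0016 -1.    ] w 69.7 F [-0.8 -0.1 -0.1]
{"dp": [[0.01, -0.01, 0.01], [0.0, 0.0, 0.01]], "turn": [[0.02, 0.01, 0.0], [0.0, 0.0, 0.0]], "grip": [70.0, 70.0]}
```

View pics/c2.png

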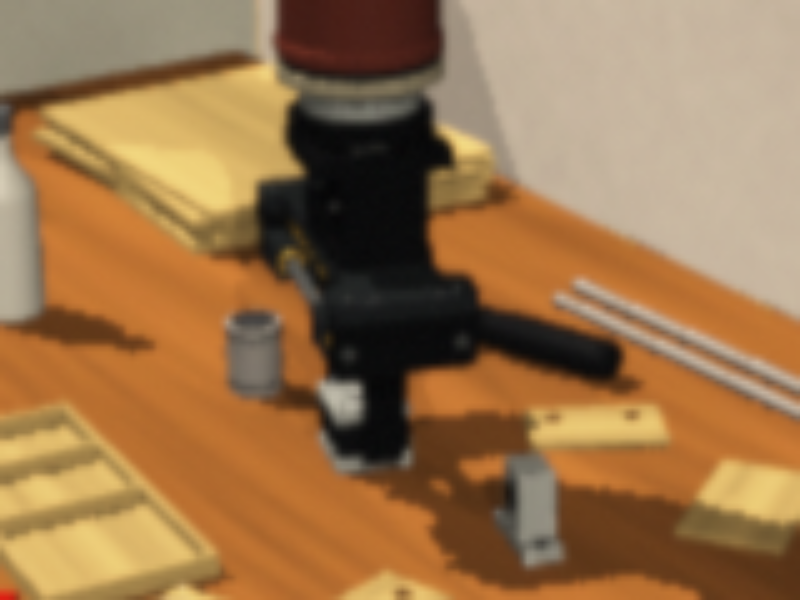

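The fingers straddle the motor (around pixel (262,165) in the side view). I close the grip.

Emit:
{"op": "send_rows", "data": {
  "dp": [
    [0,0,0],
    [0,0,0],
    [0,0,0],
    [0,0,0],
    [0,0,0]
  ],
  "turn": [
    [0,0,0],
    [0,0,0],
    [0,0,0],
    [0,0,0],
    [0,0,0]
  ],
  "grip": [20,20,20,20,20]
}}

```text
t: 3.7
tcp_pos: [0.6331, 0.1454, 0.0286]
ee_rot: [0.492, 3.103, 0.002]
ft_force: [-0.9, -0.3, 0.9]
gripper_width: 0.0416
```

Emit:
{"op": "send_rows", "data": {
  "dp": [
    [0,0,-0.2],
    [0,0,-0.4],
    [0,0,-0.5],
    [0,0,-0.5],
    [0,0,-0.2],
    [0,0,0]
  ],
  "turn": [
    [0,0,0],
    [0,0,0],
    [0,0,0],
    [0,0,0],
    [0,0,0],
    [0,0,0]
  ],
  "grip": [20,20,20,20,20,20]
}}

```text
t: 4.45
tcp_pos: [0.6333, 0.1453, 0.1371]
ee_rot: [0.491, 3.102, 0.003]
ft_force: [0.4, -0.1, -3.5]
gripper_width: 0.0413
```

```bash
python3 plan.py 20 576.2 -230.2 136 90.6 14 576.2 -230.2 136 90.6 2
```

```text
t 4.45 pos [633.3 145.3 137.1] phi 72.0 tilt z [ 0.0016  0.0019 -1.    ] w 41.3 F [ 0.4 -0.1 -3.5]
{"dp": [[-0.07, -0.45, 0.0], [-0.06, -0.45, 0.0], [-0.05, -0.45, 0.0], [-0.04, -0.45, 0.0], [-0.03, -0.45, 0.0], [-0.02, -0.45, 0.0], [-0.01, -0.45, 0.0], [0.0, -0.45, 0.0]], "turn": [[0.03, 0.01, -0.29], [0.0, 0.0, -0.29], [0.0, 0.0, -0.29], [0.0, 0.0, -0.29], [0.0, 0.0, -0.29], [0.0, 0.0, -0.29], [0.0, 0.0, -0.29], [0.0, 0.0, -0.29]], "grip": [20.0, 20.0, 20.0, 20.0, 20.0, 20.0, 20.0, 20.0]}
{"dp": [[0.01, -0.45, 0.0], [0.02, -0.45, 0.0], [0.03, -0.45, 0.0], [0.04, -0.45, 0.01], [0.05, -0.45, 0.0], [0.05, -0.46, 0.01], [0.0, 0.0, 0.0], [0.0, 0.0, 0.0]], "turn": [[0.0, 0.0, -0.29], [0.0, 0.0, -0.29], [0.0, 0.0, -0.29], [0.0, 0.0, -0.29], [0.0, 0.0, -0.29], [0.0, 0.0, -0.29], [0.0, 0.0, 0.0], [0.0, 0.0, 0.0]], "grip": [20.0, 20.0, 20.0, 20.0, 20.0, 20.0, 20.0, 20.0]}
```

Emit:
{"op": "send_rows", "data": {
  "dp": [
    [-0.07,-0.45,0],
    [-0.06,-0.45,0],
    [-0.05,-0.45,0],
    [-0.04,-0.45,0],
    [-0.03,-0.45,0],
    [-0.02,-0.45,0],
    [-0.01,-0.45,0],
    [0,-0.45,0]
  ],
  "turn": [
    [0.02,0.01,-0.29],
    [0,0,-0.29],
    [0,0,-0.29],
    [0,0,-0.29],
    [0,0,-0.29],
    [0,0,-0.29],
    [0,0,-0.29],
    [0,0,-0.29]
  ],
  "grip": [20,20,20,20,20,20,20,20]
}}

```text
t: 5.45
tcp_pos: [0.5983, -0.0698, 0.1348]
ee_rot: [-0.2, -3.132, 0.0]
ft_force: [0.5, 0.5, -2.3]
gripper_width: 0.0412
```

Emit:
{"op": "send_rows", "data": {
  "dp": [
    [0.01,-0.45,0],
    [0.02,-0.45,0],
    [0.03,-0.45,0],
    [0.04,-0.45,0.01],
    [0.05,-0.45,0],
    [0.05,-0.46,0.01],
    [0,0,0],
    [0,0,0]
  ],
  "turn": [
    [0,0,-0.29],
    [0,0,-0.29],
    [0,0,-0.29],
    [0,0,-0.29],
    [0,0,-0.29],
    [0,0,-0.29],
    [0,0,0],
    [0,0,0]
  ],
  "grip": [20,20,20,20,20,20,20,20]
}}

```text
t: 6.45
tcp_pos: [0.5756, -0.2297, 0.134]
ee_rot: [0.016, -3.139, -0.002]
ft_force: [0.3, -0.1, -3.1]
gripper_width: 0.0412
```

```bash
python3 plan.py 20 576.2 -230.2 50 90.6 3 576.2 -230.2 34 90.6 2 576.2 -230.2 32.2 90.6 1 576.2 -230.2 32.2 90.6 2
```

```text
t 6.45 pos [ 575.6 -229.7  134. ] phi 90.6 tilt z [-0.0024  0.001  -1.    ] w 41.2 F [ 0.3 -0.1 -3.1]
{"dp": [[-0.0, -0.0, 0.47], [-0.01, 0.0, 0.47], [0.0, -0.01, 0.46], [0.0, 0.0, 0.13], [0.0, 0.0, 0.14], [0.0, 0.0, 0.03], [0.0, 0.0, 0.0], [0.0, 0.0, 0.0]], "turn": [[0.01, -0.03, 0.0], [0.0, 0.0, 0.0], [0.0, 0.0, 0.0], [0.0, 0.0, 0.0], [0.0, 0.0, 0.0], [0.0, 0.0, 0.0], [0.0, 0.0, 0.0], [0.0, 0.0, 0.0]], "grip": [20.0, 20.0, 20.0, 20.0, 20.0, 20.0, 20.0, 20.0]}
```

Emit:
{"op": "send_rows", "data": {
  "dp": [
    [0,0,0.47],
    [0,0,0.47],
    [0,0,0.46],
    [0,0,0.13],
    [0,0,0.13],
    [0,0,0],
    [0,0,0]
  ],
  "turn": [
    [0,-0.02,0],
    [0,0,0],
    [0,0,0],
    [0,0,0],
    [0,0,0],
    [0,0,0],
    [0,0,0]
  ],
  "grip": [20,20,20,20,20,20,20]
}}

```text
t: 7.32
tcp_pos: [0.5766, -0.2306, 0.0366]
ee_rot: [-0.017, 3.139, -0.0]
ft_force: [-0.0, -0.2, -2.8]
gripper_width: 0.0416
```

```bash
python3 plan.py 20 576.2 -230.2 32 90.6 1;python3 plan.py 20 576.2 -230.2 32 90.6 1; python3 -c "
from h import *
p,d=snap('side',2)
cv2.imwrite('pics/c3.png',cv2.resize(p[150:300,240:400,::-1],None,fx=4,fy=4))
"
```

```text
t 7.33 pos [ 576.6 -230.6   36.6] phi 90.61 tilt z [ 2.2e-03 -1.0e-04 -1.0e+00] w 41.6 F [-0.  -0.2 -2.8]
{"dp": [[0.01, 0.01, 0.08]], "turn": [[-0.0, 0.03, 0.0]], "grip": [20.0]}
t 7.33 pos [ 576.6 -230.6   36.6] phi 90.61 tilt z [ 2.2e-03 -1.0e-04 -1.0e+00] w 41.6 F [-0.  -0.2 -2.8]
{"dp": [[0.01, 0.01, 0.08]], "turn": [[-0.0, 0.03, 0.0]], "grip": [20.0]}
```

View pics/c3.png

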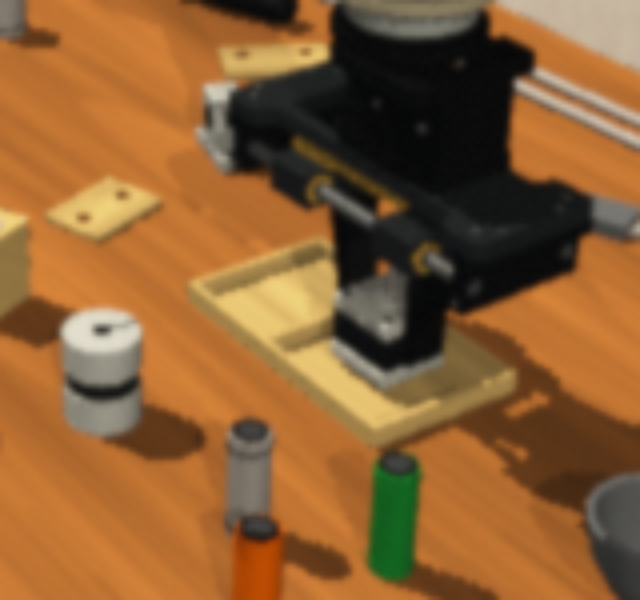

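Emit:
{"op": "send_rows", "data": {
  "dp": [
    [0,0,0.06],
    [0,0,0.01],
    [0,0,0],
    [0,0,0]
  ],
  "turn": [
    [0,0,0],
    [0,0,0],
    [0,0,0],
    [0,0,0]
  ],
  "grip": [20,20,20,20]
}}

```text
t: 7.88
tcp_pos: [0.5761, -0.2305, 0.0316]
ee_rot: [-0.017, 3.14, 0.0]
ft_force: [-0.1, -0.4, 0.4]
gripper_width: 0.0416
```

Contact: the load went from -2.8 to +0.4 N. I release and rise.

Emit:
{"op": "send_rows", "data": {
  "dp": [
    [0,0,0],
    [0,0,0],
    [0,0,0],
    [0,0,-0.3],
    [0,0,-0.5],
    [0,0,-0.6],
    [0,0,0],
    [0,0,0]
  ],
  "turn": [
    [0,0,0],
    [0,0,0],
    [0,0,0],
    [0,0,0],
    [0,0,0],
    [0,0,0],
    [0,0,0],
    [0,0,0]
  ],
  "grip": [62,62,62,62,62,62,62,62]
}}

```text
t: 8.88
tcp_pos: [0.576, -0.2304, 0.116]
ee_rot: [-0.017, 3.14, 0.0]
ft_force: [0.0, 1.0, 0.1]
gripper_width: 0.0617
```

```bash
python3 plan.py 62 434.5 -179.5 100 90 5 434.5 -179.5 100 90 2; python3 -c "
from h import *
p,d=snap('side',3)
cv2.imwrite('pics/c4.png',cv2.resize(p[150:300,240:400,::-1],None,fx=4,fy=4))
"
```

```text
t 8.88 pos [ 576.  -230.4  116. ] phi 90.61 tilt z [ 1.6e-03  2.0e-04 -1.0e+00] w 61.7 F [0.  1.  0.1]
{"dp": [[0.47, 0.17, 0.05], [0.47, 0.17, 0.05], [0.47, 0.18, 0.06], [0.47, 0.17, 0.05], [0.47, 0.17, 0.06], [0.0, 0.0, 0.0], [0.0, 0.0, 0.0]], "turn": [[0.0, 0.02, 0.03], [0.0, 0.0, 0.03], [0.0, 0.0, 0.02], [0.0, 0.0, 0.03], [0.0, 0.0, 0.02], [0.0, 0.0, 0.0], [0.0, 0.0, 0.0]], "grip": [62.0, 62.0, 62.0, 62.0, 62.0, 62.0, 62.0]}
```

View pics/c4.png

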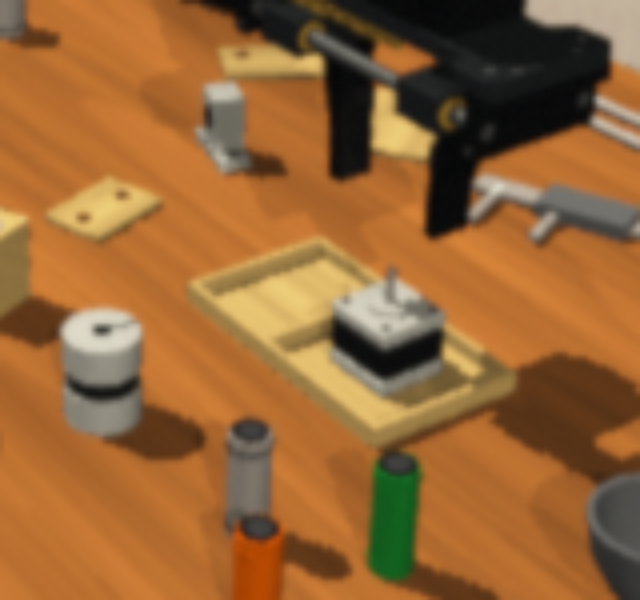

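The motor stands upright and clear of the walls in the wide bay (side view about (337,235)). Next is the coupling.

Emit:
{"op": "send_rows", "data": {
  "dp": [
    [0.47,0.17,0.05],
    [0.47,0.17,0.05],
    [0.47,0.18,0.06],
    [0.47,0.17,0.05],
    [0.47,0.17,0.06],
    [0,0,0],
    [0,0,0]
  ],
  "turn": [
    [0,0.02,0.03],
    [0,0,0.03],
    [0,0,0.02],
    [0,0,0.03],
    [0,0,0.02],
    [0,0,0],
    [0,0,0]
  ],
  "grip": [64,64,64,64,64,64,64]
}}

```text
t: 9.8
tcp_pos: [0.4351, -0.1798, 0.0993]
ee_rot: [0.001, -3.141, -0.0]
ft_force: [0.2, 0.3, -0.2]
gripper_width: 0.0642
```

```bash
python3 plan.py 62 434.5 -179.5 31 90 4 434.5 -179.5 31 90 2
```

```text
t 9.8 pos [ 435.1 -179.8   99.3] phi 90.02 tilt z [-4.e-04  0.e+00 -1.e+00] w 64.2 F [ 0.2  0.3 -0.2]
{"dp": [[0.0, 0.0, 0.28], [0.0, 0.0, 0.29], [0.01, 0.0, 0.28], [0.0, 0.01, 0.29], [0.0, 0.0, 0.0], [0.0, 0.0, 0.0]], "turn": [[0.0, -0.01, 0.0], [0.0, 0.0, 0.0], [0.0, 0.0, 0.0], [0.0, 0.0, 0.0], [0.0, 0.0, 0.0], [0.0, 0.0, 0.0]], "grip": [62.0, 62.0, 62.0, 62.0, 62.0, 62.0]}
```

Emit:
{"op": "send_rows", "data": {
  "dp": [
    [0,0,0.28],
    [0,0,0.29],
    [0,0,0.28],
    [0,0,0.29],
    [0,0,0],
    [0,0,0],
    [0,0,0]
  ],
  "turn": [
    [0,0,0],
    [0,0,0],
    [0,0,0],
    [0,0,0],
    [0,0,0],
    [0,0,0],
    [0,0,0]
  ],
  "grip": [64,64,64,64,64,64,64]
}}

```text
t: 10.68
tcp_pos: [0.4353, -0.18, 0.0316]
ee_rot: [-0.0, 3.141, -0.0]
ft_force: [0.5, 0.2, 0.1]
gripper_width: 0.0642
```

Emit:
{"op": "send_rows", "data": {
  "dp": [
    [0,0,0],
    [0,0,0],
    [0,0,0],
    [0,0,0],
    [0,0,0]
  ],
  "turn": [
    [0,0,0],
    [0,0,0],
    [0,0,0],
    [0,0,0],
    [0,0,0]
  ],
  "grip": [20,20,20,20,20]
}}

```text
t: 11.3
tcp_pos: [0.4347, -0.1798, 0.0311]
ee_rot: [0.0, -3.141, -0.0]
ft_force: [-0.7, -1.0, 1.8]
gripper_width: 0.039
```

Emit:
{"op": "send_rows", "data": {
  "dp": [
    [0,0,-0.2],
    [0,0,-0.4],
    [0,0,-0.5],
    [0,0,-0.5],
    [0,0,-0.2],
    [0,0,0]
  ],
  "turn": [
    [0,0,0],
    [0,0,0],
    [0,0,0],
    [0,0,0],
    [0,0,0],
    [0,0,0]
  ],
  "grip": [20,20,20,20,20,20]
}}

```text
t: 12.05
tcp_pos: [0.435, -0.1798, 0.1394]
ee_rot: [-0.0, 3.141, 0.0]
ft_force: [-1.0, -0.2, -2.1]
gripper_width: 0.0388
```

```bash
python3 plan.py 20 575.4 -150.6 138 90.6 5 575.4 -150.6 138 90.6 3;  python3 -c "
from h import *
p,d=snap('side',4)
cv2.imwrite('pics/c5.png',cv2.resize(p[110:290,190:390,::-1],None,fx=3,fy=3))
"
```

```text
t 12.05 pos [ 435.  -179.8  139.4] phi 90.02 tilt z [ 7.e-04  2.e-04 -1.e+00] w 38.8 F [-1.  -0.2 -2.1]
{"dp": [[-0.47, 0.1, 0.0], [-0.47, 0.1, 0.01], [-0.47, 0.09, 0.0], [-0.47, 0.09, 0.01], [-0.46, 0.1, 0.0], [0.0, 0.0, 0.0], [0.0, 0.0, 0.0], [0.0, 0.0, 0.0]], "turn": [[0.0, 0.01, -0.03], [0.0, 0.0, -0.02], [0.0, 0.0, -0.03], [0.0, 0.0, -0.02], [0.0, 0.0, -0.03], [0.0, 0.0, 0.0], [0.0, 0.0, 0.0], [0.0, 0.0, 0.0]], "grip": [20.0, 20.0, 20.0, 20.0, 20.0, 20.0, 20.0, 20.0]}
```

View pics/c5.png

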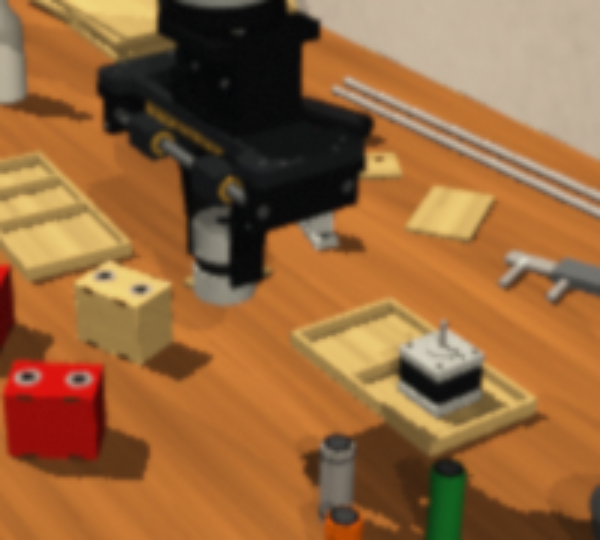

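Emit:
{"op": "send_rows", "data": {
  "dp": [
    [-0.47,0.1,0],
    [-0.47,0.1,0.01],
    [-0.47,0.09,0],
    [-0.47,0.09,0.01],
    [-0.46,0.1,0],
    [0,0,0],
    [0,0,0],
    [0,0,0]
  ],
  "turn": [
    [0,0,-0.03],
    [0,0,-0.02],
    [0,0,-0.03],
    [0,0,-0.02],
    [0,0,-0.03],
    [0,0,0],
    [0,0,0],
    [0,0,0]
  ],
  "grip": [20,20,20,20,20,20,20,20]
}}

```text
t: 13.1
tcp_pos: [0.574, -0.1508, 0.1372]
ee_rot: [0.015, -3.14, -0.0]
ft_force: [0.1, -0.6, -1.9]
gripper_width: 0.039
```

```bash
python3 plan.py 20 575.4 -150.6 50 90.6 4 575.4 -150.6 39 90.6 2 575.4 -150.6 39 90.6 2
```

```text
t 13.1 pos [ 574.  -150.8  137.2] phi 90.56 tilt z [-1.6e-03  2.0e-04 -1.0e+00] w 39.0 F [ 0.1 -0.6 -1.9]
{"dp": [[-0.01, 0.0, 0.36], [0.0, 0.0, 0.36], [-0.01, 0.0, 0.37], [0.0, 0.0, 0.36], [0.0, 0.0, 0.09], [0.0, 0.0, 0.1], [0.0, 0.0, 0.0], [0.0, 0.0, 0.0]], "turn": [[0.0, -0.02, 0.0], [0.0, 0.0, 0.0], [0.0, 0.0, 0.0], [0.0, 0.0, -0.01], [0.0, 0.0, 0.0], [0.0, 0.0, 0.0], [0.0, 0.0, 0.0], [0.0, 0.0, 0.0]], "grip": [20.0, 20.0, 20.0, 20.0, 20.0, 20.0, 20.0, 20.0]}
```

Emit:
{"op": "send_rows", "data": {
  "dp": [
    [-0.01,0,0.36],
    [0,0,0.36],
    [-0.01,0,0.37],
    [0,0,0.36],
    [0,0,0.09],
    [0,0,0.09],
    [0,0,0],
    [0,0,0]
  ],
  "turn": [
    [0,-0.01,0],
    [0,0,0],
    [0,0,0],
    [0,0,0],
    [0,0,0],
    [0,0,0],
    [0,0,0],
    [0,0,0]
  ],
  "grip": [20,20,20,20,20,20,20,20]
}}

```text
t: 14.1
tcp_pos: [0.5766, -0.1504, 0.0406]
ee_rot: [-0.016, 3.14, 0.0]
ft_force: [-0.4, -1.5, -1.2]
gripper_width: 0.039
```

```bash
python3 plan.py 20 575.4 -150.6 34.6 90.6 1
```

```text
t 14.1 pos [ 576.6 -150.4   40.6] phi 90.6 tilt z [ 0.0012  0.     -1.    ] w 39.0 F [-0.4 -1.5 -1.2]
{"dp": [[0.02, -0.0, 0.1]], "turn": [[0.0, 0.02, 0.0]], "grip": [20.0]}
```

Emit:
{"op": "send_rows", "data": {
  "dp": [
    [0.01,0,0.08],
    [0,0,0.01],
    [0,0,0.01],
    [0,0,0],
    [0,0,0]
  ],
  "turn": [
    [0,0,0],
    [0,0,0],
    [0,0,0],
    [0,0,0],
    [0,0,0]
  ],
  "grip": [20,20,20,20,20]
}}

```text
t: 14.72
tcp_pos: [0.5754, -0.1502, 0.0341]
ee_rot: [0.016, -3.141, -0.001]
ft_force: [-3.3, 1.2, 5.2]
gripper_width: 0.0391
```

Emit:
{"op": "send_rows", "data": {
  "dp": [
    [0,0,0],
    [0,0,0],
    [0,0,0],
    [0,0,-0.3],
    [0,0,-0.5],
    [0,0,-0.6],
    [0,0,0],
    [0,0,0]
  ],
  "turn": [
    [0,0,0],
    [0,0,0],
    [0,0,0],
    [0,0,0],
    [0,0,0],
    [0,0,0],
    [0,0,0],
    [0,0,0]
  ],
  "grip": [54,54,54,54,54,54,54,54]
}}

```text
t: 15.72
tcp_pos: [0.5756, -0.1503, 0.1183]
ee_rot: [-0.017, 3.141, 0.0]
ft_force: [0.1, 0.3, -1.2]
gripper_width: 0.0539
```

```bash
python3 plan.py 62 432 -43.7 105 21 17 432 -43.7 105 21 2;  python3 -c "
from h import *
p,d=snap('side',5)
cv2.imwrite('pics/c6.png',cv2.resize(p[110:290,190:390,::-1],None,fx=3,fy=3))
"
```

```text
t 15.72 pos [ 575.6 -150.3  118.3] phi 90.61 tilt z [ 8.e-04  3.e-04 -1.e+00] w 53.9 F [ 0.1  0.3 -1.2]
{"dp": [[0.14, 0.11, 0.01], [0.15, 0.1, 0.01], [0.15, 0.08, 0.01], [0.16, 0.07, 0.01], [0.16, 0.06, 0.01], [0.17, 0.05, 0.01], [0.17, 0.04, 0.01], [0.17, 0.03, 0.02]], "turn": [[0.0, 0.01, 0.89], [0.0, 0.0, 0.89], [0.0, 0.0, 0.89], [0.0, 0.0, 0.89], [0.0, 0.0, 0.89], [0.0, 0.0, 0.89], [0.0, 0.0, 0.9], [0.0, 0.0, 0.89]], "grip": [62.0, 62.0, 62.0, 62.0, 62.0, 62.0, 62.0, 62.0]}
{"dp": [[0.18, 0.01, 0.01], [0.18, 0.0, 0.02], [0.17, -0.01, 0.01], [0.17, -0.02, 0.02], [0.17, -0.04, 0.01], [0.17, -0.05, 0.02], [0.17, -0.06, 0.01], [0.16, -0.07, 0.02]], "turn": [[0.0, 0.0, 0.9], [0.0, 0.0, 0.89], [0.0, 0.0, 0.9], [0.0, 0.0, 0.89], [0.0, 0.0, 0.9], [0.0, 0.0, 0.89], [0.0, 0.0, 0.9], [0.0, 0.0, 0.89]], "grip": [62.0, 62.0, 62.0, 62.0, 62.0, 62.0, 62.0, 62.0]}
{"dp": [[0.15, -0.08, 0.01], [0.0, 0.0, 0.0], [0.0, 0.0, 0.0]], "turn": [[0.0, 0.0, 0.9], [0.0, 0.0, 0.0], [0.0, 0.0, 0.0]], "grip": [62.0, 62.0, 62.0]}
```

View pics/c6.png

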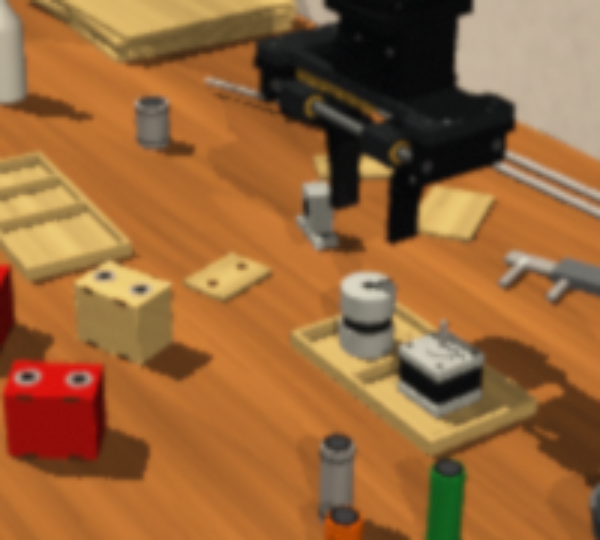

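The coupling stands upright in the narrow bay (side view about (312,215)). Next is the carriage, gripped across its 40 mm side.

Emit:
{"op": "send_rows", "data": {
  "dp": [
    [0.14,0.11,0.01],
    [0.15,0.1,0.01],
    [0.15,0.08,0.01],
    [0.16,0.07,0.01],
    [0.16,0.06,0.01],
    [0.17,0.05,0.01],
    [0.17,0.04,0.01],
    [0.17,0.03,0.02]
  ],
  "turn": [
    [0,0.01,0.89],
    [0,0,0.89],
    [0,0,0.89],
    [0,0,0.89],
    [0,0,0.89],
    [0,0,0.89],
    [0,0,0.9],
    [0,0,0.89]
  ],
  "grip": [62,62,62,62,62,62,62,62]
}}

```text
t: 16.77
tcp_pos: [0.5073, -0.1, 0.1116]
ee_rot: [-0.871, -3.016, 0.001]
ft_force: [0.2, -0.1, 0.5]
gripper_width: 0.0621
```

Emit:
{"op": "send_rows", "data": {
  "dp": [
    [0.18,0.01,0.01],
    [0.18,0,0.02],
    [0.17,-0.01,0.01],
    [0.17,-0.02,0.02],
    [0.17,-0.04,0.01],
    [0.17,-0.05,0.02],
    [0.17,-0.06,0.01],
    [0.16,-0.07,0.02]
  ],
  "turn": [
    [0,0,0.9],
    [0,0,0.89],
    [0,0,0.9],
    [0,0,0.89],
    [0,0,0.9],
    [0,0,0.89],
    [0,0,0.9],
    [0,0,0.89]
  ],
  "grip": [62,62,62,62,62,62,62,62]
}}

```text
t: 17.77
tcp_pos: [0.4394, -0.0498, 0.1046]
ee_rot: [-1.688, -2.648, 0.002]
ft_force: [0.2, -0.0, 0.0]
gripper_width: 0.0623
```

Emit:
{"op": "send_rows", "data": {
  "dp": [
    [0.15,-0.08,0.01],
    [0,0,0],
    [0,0,0]
  ],
  "turn": [
    [0,0,0.9],
    [0,0,0],
    [0,0,0]
  ],
  "grip": [62,62,62]
}}

```text
t: 18.15
tcp_pos: [0.4323, -0.0441, 0.1046]
ee_rot: [-1.777, -2.59, 0.001]
ft_force: [-0.2, -0.6, -0.8]
gripper_width: 0.0622
```

```bash
python3 plan.py 62 432 -43.7 30 21 5 432 -43.7 30 21 2
```

```text
t 18.15 pos [432.3 -44.1 104.6] phi 21.07 tilt z [-9.e-04 -1.e-04 -1.e+00] w 62.2 F [-0.2 -0.6 -0.8]
{"dp": [[0.0, -0.0, 0.25], [0.0, 0.0, 0.25], [0.0, 0.0, 0.25], [0.0, 0.0, 0.25], [0.01, 0.0, 0.24], [0.0, 0.0, 0.0], [0.0, 0.0, 0.0]], "turn": [[-0.01, -0.0, 0.0], [0.0, 0.0, 0.0], [0.0, 0.0, 0.01], [0.0, 0.0, 0.0], [0.0, 0.0, 0.01], [0.0, 0.0, 0.0], [0.0, 0.0, 0.0]], "grip": [62.0, 62.0, 62.0, 62.0, 62.0, 62.0, 62.0]}
```

Emit:
{"op": "send_rows", "data": {
  "dp": [
    [0,0,0.25],
    [0,0,0.25],
    [0,0,0.25],
    [0,0,0.25],
    [0,0,0.24],
    [0,0,0],
    [0,0,0]
  ],
  "turn": [
    [0,0,0],
    [0,0,0],
    [0,0,0],
    [0,0,0],
    [0,0,0],
    [0,0,0],
    [0,0,0]
  ],
  "grip": [62,62,62,62,62,62,62]
}}

```text
t: 19.02
tcp_pos: [0.4323, -0.0439, 0.0306]
ee_rot: [-1.78, -2.588, 0.0]
ft_force: [-0.3, -0.8, -1.0]
gripper_width: 0.0618
```

Emit:
{"op": "send_rows", "data": {
  "dp": [
    [0,0,0],
    [0,0,0],
    [0,0,0],
    [0,0,0],
    [0,0,0]
  ],
  "turn": [
    [0,0,0],
    [0,0,0],
    [0,0,0],
    [0,0,0],
    [0,0,0]
  ],
  "grip": [20,20,20,20,20]
}}

```text
t: 19.65
tcp_pos: [0.4322, -0.0438, 0.0306]
ee_rot: [-1.78, -2.588, 0.0]
ft_force: [-0.9, 0.2, 4.5]
gripper_width: 0.0396
```

Emit:
{"op": "send_rows", "data": {
  "dp": [
    [0,0,-0.2],
    [0,0,-0.4],
    [0,0,-0.5],
    [0,0,-0.5],
    [0,0,-0.2],
    [0,0,0]
  ],
  "turn": [
    [0,0,0],
    [0,0,0],
    [0,0,0],
    [0,0,0],
    [0,0,0],
    [0,0,0]
  ],
  "grip": [20,20,20,20,20,20]
}}

```text
t: 20.4
tcp_pos: [0.4325, -0.0438, 0.1388]
ee_rot: [1.78, 2.589, 0.001]
ft_force: [0.4, -0.7, -1.9]
gripper_width: 0.0402
```

```bash
python3 plan.py 20 459.5 120.4 136 -4.4 7 459.5 120.4 136 -4.4 1;  python3 -c "
from h import *
p,d=snap('side',6)
cv2.imwrite('pics/c7.png',cv2.resize(p[90:290,130:330,::-1],None,fx=3,fy=3))
"
```

```text
t 20.4 pos [432.5 -43.8 138.8] phi 20.98 tilt z [ 7.e-04  6.e-04 -1.e+00] w 40.2 F [ 0.4 -0.7 -1.9]
{"dp": [[0.34, 0.2, 0.01], [0.35, 0.18, 0.01], [0.37, 0.15, 0.01], [0.37, 0.13, 0.0], [0.38, 0.11, 0.01], [0.39, 0.09, 0.0], [0.39, 0.06, 0.01], [0.0, 0.0, 0.0]], "turn": [[0.01, -0.0, 0.79], [0.0, 0.0, 0.79], [0.0, 0.0, 0.79], [0.0, 0.0, 0.79], [0.0, 0.0, 0.79], [0.0, 0.0, 0.79], [0.0, 0.0, 0.8], [0.0, 0.0, 0.0]], "grip": [20.0, 20.0, 20.0, 20.0, 20.0, 20.0, 20.0, 20.0]}
```

View pics/c7.png

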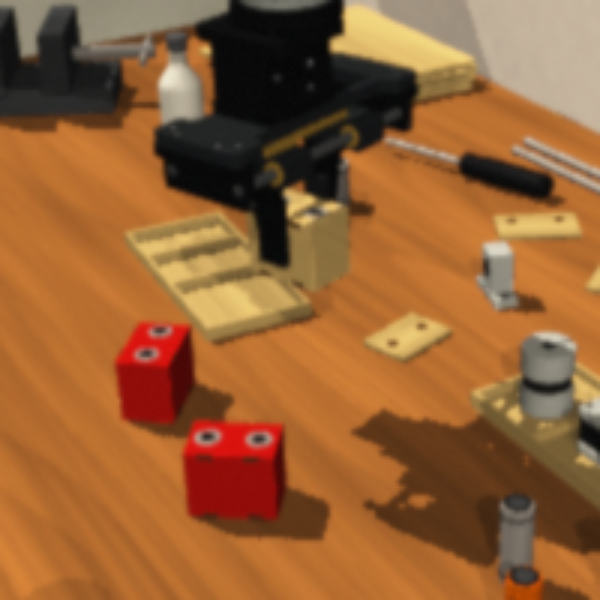

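Emit:
{"op": "send_rows", "data": {
  "dp": [
    [0.34,0.2,0.01],
    [0.35,0.18,0.01],
    [0.37,0.15,0.01],
    [0.37,0.13,0],
    [0.38,0.11,0.01],
    [0.39,0.09,0],
    [0.39,0.06,0.01],
    [0,0,0]
  ],
  "turn": [
    [0,0,0.79],
    [0,0,0.79],
    [0,0,0.79],
    [0,0,0.79],
    [0,0,0.79],
    [0,0,0.79],
    [0,0,0.8],
    [0,0,0]
  ],
  "grip": [20,20,20,20,20,20,20,20]
}}

```text
t: 21.45
tcp_pos: [0.4587, 0.1213, 0.1338]
ee_rot: [-2.302, -2.136, 0.004]
ft_force: [-0.2, -1.4, -0.3]
gripper_width: 0.0398
```

Emit:
{"op": "send_rows", "data": {
  "dp": [
    [0,0,0.3],
    [0,0,0]
  ],
  "turn": [
    [0,0,0],
    [0,0,0]
  ],
  "grip": [20,20]
}}

```text
t: 21.7
tcp_pos: [0.458, 0.1187, 0.1156]
ee_rot: [-2.304, -2.133, 0.007]
ft_force: [-0.4, 0.4, -1.0]
gripper_width: 0.0396
```

```bash
python3 plan.py 20 459.5 120.4 55 -4.4 3 459.5 120.4 38 -4.4 3 459.5 120.4 38 -4.4 2
```

```text
t 21.7 pos [458.  118.7 115.6] phi -4.42 tilt z [-0.0042 -0.0018 -1.    ] w 39.6 F [-0.4  0.4 -1. ]
{"dp": [[0.01, 0.01, 0.34], [0.01, 0.01, 0.33], [0.01, 0.0, 0.34], [0.0, 0.0, 0.09], [0.0, 0.0, 0.1], [0.0, 0.0, 0.09], [0.0, 0.0, 0.0], [0.0, 0.0, 0.0]], "turn": [[-0.05, 0.03, 0.0], [0.0, 0.0, 0.0], [0.0, 0.0, 0.0], [0.0, 0.0, 0.0], [0.0, 0.0, 0.0], [0.0, 0.0, 0.0], [0.0, 0.0, 0.0], [0.0, 0.0, 0.0]], "grip": [20.0, 20.0, 20.0, 20.0, 20.0, 20.0, 20.0, 20.0]}
```

Emit:
{"op": "send_rows", "data": {
  "dp": [
    [0.01,0.01,0.34],
    [0.01,0,0.33],
    [0,0,0.34],
    [0,0,0.09],
    [0,0,0.1],
    [0,0,0.07],
    [0,0,0],
    [0,0,0]
  ],
  "turn": [
    [-0.01,0.01,0],
    [0,0,0],
    [0,0,0],
    [0,0,0],
    [0,0,0],
    [0,0,0],
    [0,0,0],
    [0,0,0]
  ],
  "grip": [20,20,20,20,20,20,20,20]
}}

```text
t: 22.7
tcp_pos: [0.4604, 0.1213, 0.0415]
ee_rot: [-2.305, -2.134, -0.002]
ft_force: [0.8, 0.0, -1.6]
gripper_width: 0.0396
```

```bash
python3 plan.py 20 459.5 120.4 33.8 -4.4 1
```

```text
t 22.7 pos [460.4 121.3  41.5] phi -4.41 tilt z [ 7.0e-04  1.1e-03 -1.0e+00] w 39.6 F [ 0.8  0.  -1.6]
{"dp": [[-0.02, -0.01, 0.13]], "turn": [[0.01, -0.01, 0.0]], "grip": [20.0]}
```

Emit:
{"op": "send_rows", "data": {
  "dp": [
    [-0.01,-0.01,0.1],
    [0,0,0.02],
    [0,0,0.01],
    [0,0,0],
    [0,0,0]
  ],
  "turn": [
    [0,0,0],
    [0,0,0],
    [0,0,0],
    [0,0,0],
    [0,0,0]
  ],
  "grip": [20,20,20,20,20]
}}

```text
t: 23.32
tcp_pos: [0.4592, 0.1205, 0.0336]
ee_rot: [-2.305, -2.133, -0.0]
ft_force: [-3.3, -1.7, 5.2]
gripper_width: 0.0398
```

Contact at +5 N. I release.

Emit:
{"op": "send_rows", "data": {
  "dp": [
    [0,0,0],
    [0,0,0],
    [0,0,0],
    [0,0,-0.3],
    [0,0,-0.5],
    [0,0,-0.6],
    [0,0,0],
    [0,0,0]
  ],
  "turn": [
    [0,0,0],
    [0,0,0],
    [0,0,0],
    [0,0,0],
    [0,0,0],
    [0,0,0],
    [0,0,0],
    [0,0,0]
  ],
  "grip": [58,58,58,58,58,58,58,58]
}}

```text
t: 24.32
tcp_pos: [0.4593, 0.1206, 0.117]
ee_rot: [-2.305, -2.134, -0.001]
ft_force: [-0.1, 0.0, -0.8]
gripper_width: 0.0578
```

```bash
python3 plan.py 58 628.3 255 100 -4.4 6 628.3 255 100 -4.4 2;  python3 -c "
from h import *
p,d=snap('side',7)
cv2.imwrite('pics/c8.png',cv2.resize(p[90:290,130:330,::-1],None,fx=3,fy=3))
"
```

```text
t 24.32 pos [459.3 120.6 117. ] phi -4.41 tilt z [-0.e+00  9.e-04 -1.e+00] w 57.8 F [-0.1  0.  -0.8]
{"dp": [[0.41, 0.44, 0.05], [0.41, 0.44, 0.05], [0.41, 0.44, 0.05], [0.41, 0.44, 0.04], [0.41, 0.44, 0.05], [0.4, 0.44, 0.04], [0.0, 0.0, 0.0], [0.0, 0.0, 0.0]], "turn": [[-0.0, -0.01, 0.0], [0.0, 0.0, 0.0], [0.0, 0.0, 0.0], [0.0, 0.0, 0.0], [0.0, 0.0, 0.0], [0.0, 0.0, 0.0], [0.0, 0.0, 0.0], [0.0, 0.0, 0.0]], "grip": [58.0, 58.0, 58.0, 58.0, 58.0, 58.0, 58.0, 58.0]}
```

View pics/c8.png

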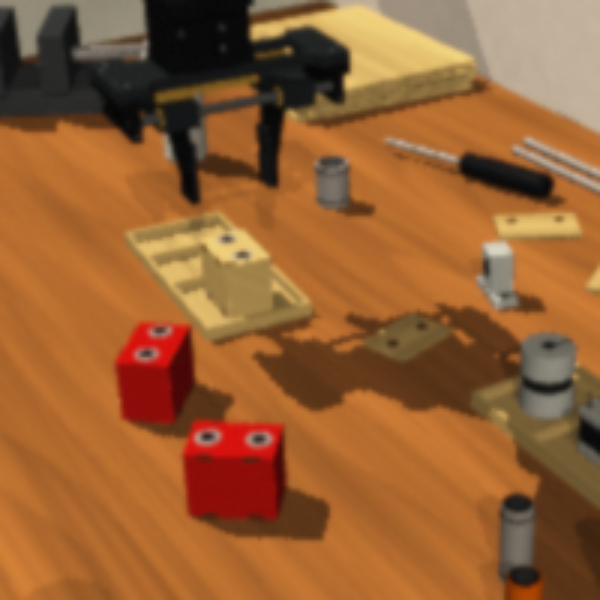

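The carriage is upright in the wide bay (side view about (209,180)). Next is the fat bearing.

Emit:
{"op": "send_rows", "data": {
  "dp": [
    [0.41,0.44,0.05],
    [0.41,0.44,0.05],
    [0.41,0.44,0.05],
    [0.41,0.44,0.04],
    [0.41,0.44,0.05],
    [0.4,0.44,0.04],
    [0,0,0],
    [0,0,0]
  ],
  "turn": [
    [0,0,0],
    [0,0,0],
    [0,0,0],
    [0,0,0],
    [0,0,0],
    [0,0,0],
    [0,0,0],
    [0,0,0]
  ],
  "grip": [58,58,58,58,58,58,58,58]
}}

```text
t: 25.38
tcp_pos: [0.6279, 0.2541, 0.0993]
ee_rot: [-2.305, -2.133, 0.003]
ft_force: [-0.5, -0.5, -0.4]
gripper_width: 0.0579
```

```bash
python3 plan.py 58 628.3 255 28.5 -4.4 5 628.3 255 28.5 -4.4 2
```

```text
t 25.38 pos [627.9 254.1  99.3] phi -4.44 tilt z [-1.9e-03 -7.0e-04 -1.0e+00] w 57.9 F [-0.5 -0.5 -0.4]
{"dp": [[0.0, 0.0, 0.24], [0.0, 0.0, 0.24], [0.01, 0.0, 0.23], [0.0, 0.0, 0.24], [0.01, 0.01, 0.23], [0.0, 0.0, 0.0], [0.0, 0.0, 0.0]], "turn": [[-0.02, 0.01, 0.0], [0.0, 0.0, 0.0], [0.0, 0.0, 0.0], [0.0, 0.0, 0.0], [0.0, 0.0, -0.01], [0.0, 0.0, 0.0], [0.0, 0.0, 0.0]], "grip": [58.0, 58.0, 58.0, 58.0, 58.0, 58.0, 58.0]}
```

Emit:
{"op": "send_rows", "data": {
  "dp": [
    [0,0,0.24],
    [0,0,0.24],
    [0.01,0,0.23],
    [0,0,0.24],
    [0,0,0.23],
    [0,0,0],
    [0,0,0]
  ],
  "turn": [
    [-0.01,0,0],
    [0,0,0],
    [0,0,0],
    [0,0,0],
    [0,0,0],
    [0,0,0],
    [0,0,0]
  ],
  "grip": [58,58,58,58,58,58,58]
}}

```text
t: 26.25
tcp_pos: [0.6292, 0.2558, 0.0303]
ee_rot: [2.305, 2.134, 0.003]
ft_force: [0.3, 0.0, -0.2]
gripper_width: 0.0583
```

Emit:
{"op": "send_rows", "data": {
  "dp": [
    [0,0,0],
    [0,0,0],
    [0,0,0],
    [0,0,0],
    [0,0,0]
  ],
  "turn": [
    [0,0,0],
    [0,0,0],
    [0,0,0],
    [0,0,0],
    [0,0,0]
  ],
  "grip": [15,15,15,15,15]
}}

```text
t: 26.88
tcp_pos: [0.6289, 0.2557, 0.0301]
ee_rot: [2.305, 2.134, 0.002]
ft_force: [-1.4, -0.2, 1.5]
gripper_width: 0.0317
```

Emit:
{"op": "send_rows", "data": {
  "dp": [
    [0,0,-0.2],
    [0,0,-0.4],
    [0,0,-0.5],
    [0,0,-0.5],
    [0,0,-0.2],
    [0,0,0]
  ],
  "turn": [
    [0,0,0],
    [0,0,0],
    [0,0,0],
    [0,0,0],
    [0,0,0],
    [0,0,0]
  ],
  "grip": [15,15,15,15,15,15]
}}

```text
t: 27.62
tcp_pos: [0.629, 0.2557, 0.1386]
ee_rot: [2.305, 2.134, 0.004]
ft_force: [0.1, -0.0, -2.0]
gripper_width: 0.0314
```

```bash
python3 plan.py 15 465.2 194.1 132 -4.4 5 465.2 194.1 132 -4.4 3;  python3 -c "
from h import *
p,d=snap('side',8)
cv2.imwrite('pics/c9.png',cv2.resize(p[70:230,150:310,::-1],None,fx=3.5,fy=3.5))
"
```

```text
t 27.62 pos [629.  255.7 138.6] phi -4.41 tilt z [ 0.0022  0.0015 -1.    ] w 31.4 F [ 0.1 -0.  -2. ]
{"dp": [[-0.25, -0.53, 0.02], [-0.25, -0.53, 0.02], [-0.24, -0.53, 0.02], [-0.25, -0.53, 0.02], [-0.24, -0.52, 0.03], [0.0, 0.0, 0.0], [0.0, 0.0, 0.0], [0.0, 0.0, 0.0]], "turn": [[0.03, -0.02, 0.0], [0.0, 0.0, 0.0], [0.0, 0.0, 0.0], [0.0, 0.0, 0.0], [0.0, 0.0, 0.0], [0.0, 0.0, 0.0], [0.0, 0.0, 0.0], [0.0, 0.0, 0.0]], "grip": [15.0, 15.0, 15.0, 15.0, 15.0, 15.0, 15.0, 15.0]}
```

View pics/c9.png

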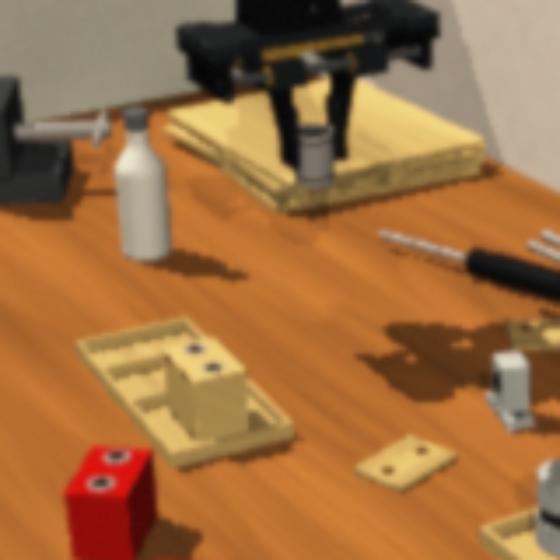

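Emit:
{"op": "send_rows", "data": {
  "dp": [
    [-0.25,-0.53,0.02],
    [-0.25,-0.53,0.02],
    [-0.24,-0.53,0.02],
    [-0.25,-0.53,0.02],
    [-0.24,-0.52,0.03],
    [0,0,0],
    [0,0,0],
    [0,0,0]
  ],
  "turn": [
    [0.02,-0.01,0],
    [0,0,0],
    [0,0,0],
    [0,0,0],
    [0,0,0],
    [0,0,0],
    [0,0,0],
    [0,0,0]
  ],
  "grip": [15,15,15,15,15,15,15,15]
}}

```text
t: 28.68
tcp_pos: [0.4657, 0.1944, 0.131]
ee_rot: [-2.305, -2.134, 0.001]
ft_force: [0.0, -0.8, -2.0]
gripper_width: 0.0312
```

```bash
python3 plan.py 15 465.2 194.1 55 -4.4 4 465.2 194.1 39 -4.4 2 465.2 194.1 39 -4.4 2
```

```text
t 28.68 pos [465.7 194.4 131. ] phi -4.42 tilt z [-7.e-04 -2.e-04 -1.e+00] w 31.2 F [ 0.  -0.8 -2. ]
{"dp": [[-0.0, -0.0, 0.32], [0.0, 0.0, 0.32], [0.0, 0.0, 0.31], [-0.01, -0.01, 0.32], [0.0, 0.0, 0.13], [0.0, 0.0, 0.13], [0.0, 0.0, 0.0], [0.0, 0.0, 0.0]], "turn": [[-0.01, 0.0, 0.0], [0.0, 0.0, 0.0], [0.0, 0.0, 0.0], [0.0, 0.0, 0.0], [0.0, 0.0, 0.0], [0.0, 0.0, 0.0], [0.0, 0.0, 0.0], [0.0, 0.0, 0.0]], "grip": [15.0, 15.0, 15.0, 15.0, 15.0, 15.0, 15.0, 15.0]}
```

Emit:
{"op": "send_rows", "data": {
  "dp": [
    [0,0,0.32],
    [0,0,0.32],
    [0,0,0.31],
    [0,0,0.32],
    [0,0,0.13],
    [0,0,0.13],
    [0,0,0],
    [0,0,0]
  ],
  "turn": [
    [0,0,0],
    [0,0,0],
    [0,0,0],
    [0,0,0],
    [0,0,0],
    [0,0,0],
    [0,0,0],
    [0,0,0]
  ],
  "grip": [15,15,15,15,15,15,15,15]
}}

```text
t: 29.68
tcp_pos: [0.4654, 0.1944, 0.0401]
ee_rot: [-2.305, -2.134, -0.001]
ft_force: [0.4, -0.4, -1.9]
gripper_width: 0.0312
```

```bash
python3 plan.py 15 465.2 194.1 33.1 -4.4 1
```

```text
t 29.68 pos [465.4 194.4  40.1] phi -4.41 tilt z [ 0.e+00  6.e-04 -1.e+00] w 31.2 F [ 0.4 -0.4 -1.9]
{"dp": [[-0.0, -0.0, 0.12]], "turn": [[-0.0, -0.01, 0.0]], "grip": [15.0]}
```

Emit:
{"op": "send_rows", "data": {
  "dp": [
    [0,0,0.08],
    [0,0,0.02],
    [0,0,0.01],
    [0,0,0],
    [0,0,0]
  ],
  "turn": [
    [0,0,0],
    [0,0,0],
    [0,0,0],
    [0,0,0],
    [0,0,0]
  ],
  "grip": [15,15,15,15,15]
}}

```text
t: 30.3
tcp_pos: [0.465, 0.1942, 0.033]
ee_rot: [-2.305, -2.134, 0.001]
ft_force: [-1.7, -1.1, 2.2]
gripper_width: 0.0314
```

Contact at +2.2 N. I release.

Emit:
{"op": "send_rows", "data": {
  "dp": [
    [0,0,0],
    [0,0,0],
    [0,0,0],
    [0,0,-0.3],
    [0,0,-0.5],
    [0,0,-0.6],
    [0,0,0],
    [0,0,0]
  ],
  "turn": [
    [0,0,0],
    [0,0,0],
    [0,0,0],
    [0,0,0],
    [0,0,0],
    [0,0,0],
    [0,0,0],
    [0,0,0]
  ],
  "grip": [46,46,46,46,46,46,46,46]
}}

```text
t: 31.3
tcp_pos: [0.4649, 0.1941, 0.1166]
ee_rot: [-2.305, -2.134, 0.001]
ft_force: [-0.8, 1.0, -0.4]
gripper_width: 0.0461
```

```bash
python3 plan.py 44 440 -295 115 -4.4 13 440 -295 115 -4.4 3;  python3 -c "
from h import *
p,d=snap('side',9)
cv2.imwrite('pics/c10.png',cv2.resize(p[90:240,130:330,::-1],None,fx=3.5,fy=3.5))
"
```

```text
t 31.3 pos [464.9 194.1 116.6] phi -4.41 tilt z [-9.e-04  2.e-04 -1.e+00] w 46.1 F [-0.8  1.  -0.4]
{"dp": [[-0.63, 0.02, 0.0], [-0.63, 0.02, 0.0], [-0.63, 0.02, 0.0], [-0.63, 0.02, 0.0], [-0.63, 0.01, 0.0], [-0.63, 0.02, 0.0], [-0.63, 0.01, 0.0], [-0.63, 0.02, 0.0]], "turn": [[-0.01, -0.0, 0.0], [0.0, 0.0, 0.0], [0.0, 0.0, 0.0], [0.0, 0.0, 0.0], [0.0, 0.0, 0.0], [0.0, 0.0, 0.0], [0.0, 0.0, 0.0], [0.0, 0.0, 0.0]], "grip": [44.0, 44.0, 44.0, 44.0, 44.0, 44.0, 44.0, 44.0]}
{"dp": [[-0.62, 0.01, 0.01], [-0.63, 0.02, 0.0], [-0.62, 0.01, 0.01], [-0.63, 0.02, 0.0], [-0.62, 0.01, 0.01], [0.0, 0.0, 0.0], [0.0, 0.0, 0.0], [0.0, 0.0, 0.0]], "turn": [[0.0, 0.0, 0.0], [0.0, 0.0, 0.0], [0.0, 0.0, 0.0], [0.0, 0.0, 0.0], [0.0, 0.0, 0.0], [0.0, 0.0, 0.0], [0.0, 0.0, 0.0], [0.0, 0.0, 0.0]], "grip": [44.0, 44.0, 44.0, 44.0, 44.0, 44.0, 44.0, 44.0]}
```

View pics/c10.png

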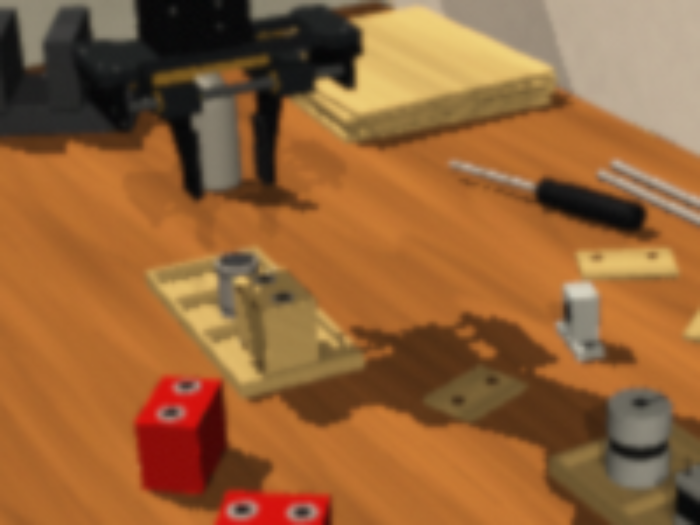

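The fat bearing stands in the middle bay. Next is the slim steel bearing.

Emit:
{"op": "send_rows", "data": {
  "dp": [
    [-0.63,0.02,0],
    [-0.63,0.02,0],
    [-0.63,0.02,0],
    [-0.63,0.02,0],
    [-0.63,0.01,0],
    [-0.63,0.02,0],
    [-0.63,0.01,0],
    [-0.63,0.02,0]
  ],
  "turn": [
    [0,0,0],
    [0,0,0],
    [0,0,0],
    [0,0,0],
    [0,0,0],
    [0,0,0],
    [0,0,0],
    [0,0,0]
  ],
  "grip": [44,44,44,44,44,44,44,44]
}}

```text
t: 32.35
tcp_pos: [0.4494, -0.1091, 0.116]
ee_rot: [-2.304, -2.133, 0.003]
ft_force: [1.2, -0.5, 0.6]
gripper_width: 0.044
```

Emit:
{"op": "send_rows", "data": {
  "dp": [
    [-0.62,0.01,0.01],
    [-0.63,0.02,0],
    [-0.62,0.01,0.01],
    [-0.63,0.02,0],
    [-0.62,0.01,0.01],
    [0,0,0],
    [0,0,0],
    [0,0,0]
  ],
  "turn": [
    [0,0,0],
    [0,0,0],
    [0,0,0],
    [0,0,0],
    [0,0,0],
    [0,0,0],
    [0,0,0],
    [0,0,0]
  ],
  "grip": [44,44,44,44,44,44,44,44]
}}

```text
t: 33.35
tcp_pos: [0.4401, -0.2937, 0.1147]
ee_rot: [-2.303, -2.135, 0.001]
ft_force: [0.4, 0.1, -0.7]
gripper_width: 0.0438
```

```bash
python3 plan.py 44 440 -295 70 -4.4 3 440 -295 32 -4.4 3;  python3 -c "
from h import *
p,d=snap('side',10)
cv2.imwrite('pics/c11.png',cv2.resize(p[150:330,220:420,::-1],None,fx=3.5,fy=3.2))
"
```

```text
t 33.35 pos [ 440.1 -293.7  114.7] phi -4.32 tilt z [-1.3e-03  9.0e-04 -1.0e+00] w 43.8 F [ 0.4  0.1 -0.7]
{"dp": [[-0.01, 0.0, 0.25], [-0.01, 0.0, 0.25], [0.0, 0.0, 0.24], [0.0, 0.0, 0.21], [0.0, 0.0, 0.21], [0.0, 0.0, 0.22]], "turn": [[-0.02, -0.01, 0.01], [0.0, 0.0, 0.0], [0.0, 0.0, 0.01], [0.0, 0.0, 0.0], [0.0, 0.0, 0.0], [0.0, 0.0, 0.0]], "grip": [44.0, 44.0, 44.0, 44.0, 44.0, 44.0]}
```

View pics/c11.png

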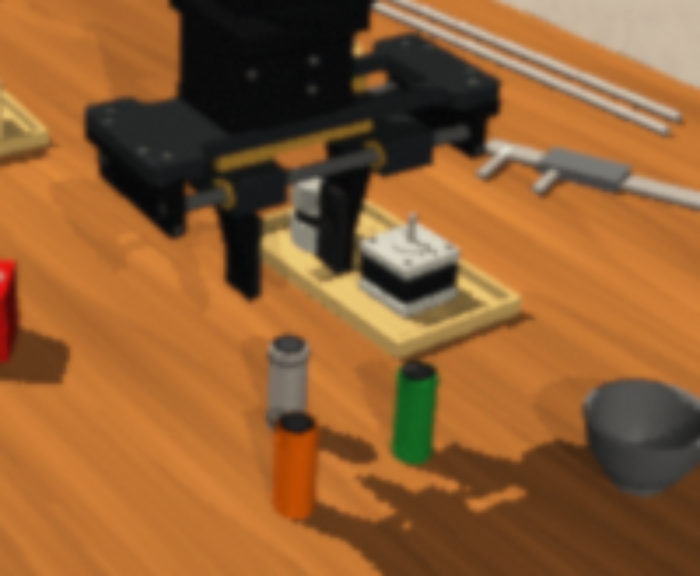

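Emit:
{"op": "send_rows", "data": {
  "dp": [
    [-0.01,0,0.25],
    [0,0,0.25],
    [0,0,0.24],
    [0,0,0.21],
    [0,0,0.21],
    [0,0,0.2],
    [0,0,0],
    [0,0,0]
  ],
  "turn": [
    [0,0,0.01],
    [0,0,0],
    [0,0,0],
    [0,0,0],
    [0,0,0],
    [0,0,0],
    [0,0,0],
    [0,0,0]
  ],
  "grip": [44,44,44,44,44,44,44,44]
}}

```text
t: 34.4
tcp_pos: [0.4401, -0.2958, 0.0338]
ee_rot: [-2.306, -2.133, 0.0]
ft_force: [-1.1, -0.2, 0.7]
gripper_width: 0.0443
```

Emit:
{"op": "send_rows", "data": {
  "dp": [
    [0,0,0],
    [0,0,0],
    [0,0,0],
    [0,0,0],
    [0,0,0]
  ],
  "turn": [
    [0,0,0],
    [0,0,0],
    [0,0,0],
    [0,0,0],
    [0,0,0]
  ],
  "grip": [8,8,8,8,8]
}}

```text
t: 35.02
tcp_pos: [0.44, -0.2955, 0.0336]
ee_rot: [-2.306, -2.133, 0.0]
ft_force: [-0.5, 0.4, 2.8]
gripper_width: 0.0201
```

Emit:
{"op": "send_rows", "data": {
  "dp": [
    [0,0,-0.2],
    [0,0,-0.4],
    [0,0,-0.5],
    [0,0,-0.5],
    [0,0,-0.2],
    [0,0,0]
  ],
  "turn": [
    [0,0,0],
    [0,0,0],
    [0,0,0],
    [0,0,0],
    [0,0,0],
    [0,0,0]
  ],
  "grip": [8,8,8,8,8,8]
}}

```text
t: 35.78
tcp_pos: [0.4403, -0.2956, 0.142]
ee_rot: [2.306, 2.133, 0.001]
ft_force: [0.5, 1.0, -0.9]
gripper_width: 0.0201
```

```bash
python3 plan.py 8 469.5 250.3 140 -4.4 18 469.5 250.3 140 -4.4 3;  python3 -c "
from h import *
p,d=snap('side',11)
cv2.imwrite('pics/c12.png',cv2.resize(p[130:330,210:410,::-1],None,fx=3,fy=3))
"
```

```text
t 35.77 pos [ 440.3 -295.6  142. ] phi -4.45 tilt z [ 7.e-04  0.e+00 -1.e+00] w 20.1 F [ 0.5  1.  -0.9]
{"dp": [[0.51, -0.01, 0.0], [0.51, -0.01, 0.0], [0.51, -0.01, 0.0], [0.51, -0.01, 0.0], [0.5, -0.01, 0.0], [0.51, -0.01, 0.0], [0.5, -0.01, 0.0], [0.51, -0.01, 0.0]], "turn": [[0.01, -0.0, 0.0], [0.0, 0.0, 0.0], [0.0, 0.0, 0.0], [0.0, 0.0, 0.0], [0.0, 0.0, 0.0], [0.0, 0.0, 0.0], [0.0, 0.0, 0.0], [0.0, 0.0, 0.0]], "grip": [8.0, 8.0, 8.0, 8.0, 8.0, 8.0, 8.0, 8.0]}
{"dp": [[0.5, -0.01, 0.0], [0.51, -0.01, 0.0], [0.5, -0.02, 0.0], [0.51, -0.01, 0.0], [0.5, -0.02, 0.01], [0.51, -0.01, 0.0], [0.5, -0.02, 0.01], [0.51, -0.01, 0.0]], "turn": [[0.0, 0.0, 0.0], [0.0, 0.0, 0.0], [0.0, 0.0, 0.0], [0.0, 0.0, 0.0], [0.0, 0.0, 0.0], [0.0, 0.0, 0.0], [0.0, 0.0, 0.0], [0.0, 0.0, 0.0]], "grip": [8.0, 8.0, 8.0, 8.0, 8.0, 8.0, 8.0, 8.0]}
{"dp": [[0.5, -0.02, 0.01], [0.51, -0.01, 0.0], [0.0, 0.0, 0.0], [0.0, 0.0, 0.0], [0.0, 0.0, 0.0]], "turn": [[0.0, 0.0, -0.01], [0.0, 0.0, 0.0], [0.0, 0.0, 0.0], [0.0, 0.0, 0.0], [0.0, 0.0, 0.0]], "grip": [8.0, 8.0, 8.0, 8.0, 8.0]}
```

View pics/c12.png

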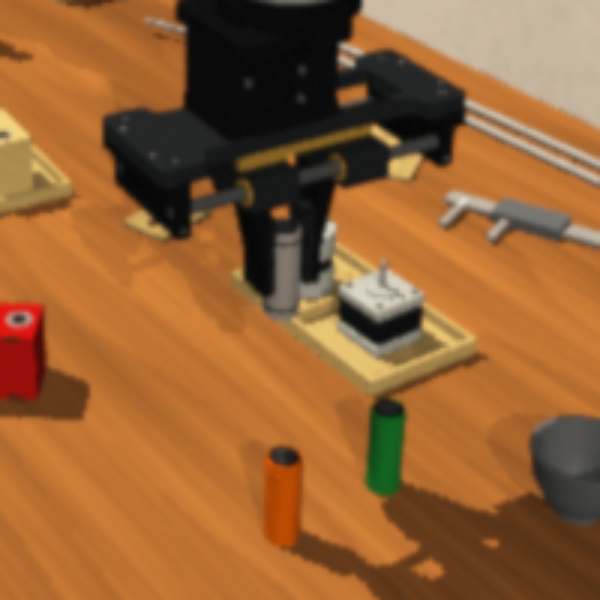

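Emit:
{"op": "send_rows", "data": {
  "dp": [
    [0.51,-0.01,0],
    [0.51,-0.01,0],
    [0.51,-0.01,0],
    [0.51,-0.01,0],
    [0.5,-0.01,0],
    [0.51,-0.01,0],
    [0.5,-0.01,0],
    [0.51,-0.01,0]
  ],
  "turn": [
    [0,0,0],
    [0,0,0],
    [0,0,0],
    [0,0,0],
    [0,0,0],
    [0,0,0],
    [0,0,0],
    [0,0,0]
  ],
  "grip": [8,8,8,8,8,8,8,8]
}}

```text
t: 36.83
tcp_pos: [0.4532, -0.0513, 0.1402]
ee_rot: [-2.305, -2.132, 0.003]
ft_force: [1.0, 0.1, -1.0]
gripper_width: 0.02
```

Emit:
{"op": "send_rows", "data": {
  "dp": [
    [0.5,-0.01,0],
    [0.51,-0.01,0],
    [0.5,-0.02,0],
    [0.51,-0.01,0],
    [0.5,-0.02,0.01],
    [0.51,-0.01,0],
    [0.5,-0.02,0.01],
    [0.51,-0.01,0]
  ],
  "turn": [
    [0,0,0],
    [0,0,0],
    [0,0,0],
    [0,0,0],
    [0,0,0],
    [0,0,0],
    [0,0,0],
    [0,0,0]
  ],
  "grip": [8,8,8,8,8,8,8,8]
}}

```text
t: 37.83
tcp_pos: [0.4655, 0.1905, 0.1387]
ee_rot: [-2.305, -2.132, 0.005]
ft_force: [0.1, 0.1, -0.4]
gripper_width: 0.0203
```

Emit:
{"op": "send_rows", "data": {
  "dp": [
    [0.5,-0.02,0.01],
    [0.51,-0.01,0],
    [0,0,0],
    [0,0,0],
    [0,0,0]
  ],
  "turn": [
    [0,0,0],
    [0,0,0],
    [0,0,0],
    [0,0,0],
    [0,0,0]
  ],
  "grip": [8,8,8,8,8]
}}

```text
t: 38.45
tcp_pos: [0.4693, 0.2492, 0.1393]
ee_rot: [-2.307, -2.131, 0.002]
ft_force: [0.2, 0.6, -0.0]
gripper_width: 0.0203
```

```bash
python3 plan.py 8 469.5 250.3 58 -4.4 4 469.5 250.3 42 -4.4 2
```

```text
t 38.45 pos [469.3 249.2 139.3] phi -4.54 tilt z [-1.3e-03 -5.0e-04 -1.0e+00] w 20.3 F [ 0.2  0.6 -0. ]
{"dp": [[0.0, 0.0, 0.34], [0.01, 0.0, 0.34], [0.0, 0.0, 0.34], [0.01, 0.0, 0.33], [0.0, 0.0, 0.14], [0.0, 0.0, 0.13]], "turn": [[-0.02, 0.01, -0.01], [0.0, 0.0, -0.01], [0.0, 0.0, -0.01], [0.0, 0.0, 0.0], [0.0, 0.0, 0.0], [0.0, 0.0, 0.0]], "grip": [8.0, 8.0, 8.0, 8.0, 8.0, 8.0]}
```

Emit:
{"op": "send_rows", "data": {
  "dp": [
    [0,0,0.34],
    [0.01,0,0.34],
    [0,0,0.34],
    [0,0,0.33],
    [0,0,0.13],
    [0,0,0.13],
    [0,0,0],
    [0,0,0]
  ],
  "turn": [
    [-0.01,0.01,0],
    [0,0,0],
    [0,0,0],
    [0,0,0],
    [0,0,0],
    [0,0,0],
    [0,0,0],
    [0,0,0]
  ],
  "grip": [8,8,8,8,8,8,8,8]
}}

```text
t: 39.45
tcp_pos: [0.4697, 0.2513, 0.0437]
ee_rot: [-2.306, -2.133, -0.002]
ft_force: [0.7, 0.4, -0.3]
gripper_width: 0.0202
```

```bash
python3 plan.py 8 469.5 250.3 36.6 -4.4 1; python3 -c "
from h import *
p,d=snap('side',12)
cv2.imwrite('pics/c13.png',cv2.resize(p[90:240,130:290,::-1],None,fx=4,fy=4))
"
```

```text
t 39.45 pos [469.7 251.3  43.7] phi -4.46 tilt z [ 8.0e-04  1.4e-03 -1.0e+00] w 20.2 F [ 0.7  0.4 -0.3]
{"dp": [[-0.02, -0.0, 0.12]], "turn": [[0.01, -0.02, -0.01]], "grip": [8.0]}
```

View pics/c13.png

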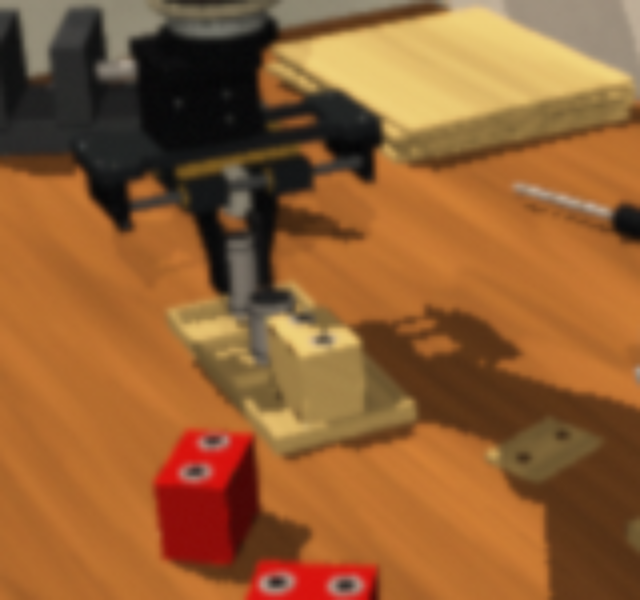

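Emit:
{"op": "send_rows", "data": {
  "dp": [
    [-0.01,0,0.08],
    [0,0,0.02],
    [0,0,0.01],
    [0,0,0],
    [0,0,0]
  ],
  "turn": [
    [0,0,0],
    [0,0,0],
    [0,0,0],
    [0,0,0],
    [0,0,0]
  ],
  "grip": [8,8,8,8,8]
}}

```text
t: 40.12
tcp_pos: [0.4692, 0.2504, 0.0366]
ee_rot: [-2.306, -2.133, -0.001]
ft_force: [-1.5, -0.9, 2.4]
gripper_width: 0.0205
```

Contact at +2.4 N. I release, rise and back off so the cameras can see.

Emit:
{"op": "send_rows", "data": {
  "dp": [
    [0,0,0],
    [0,0,0],
    [0,0,0],
    [0,0,-0.3],
    [0,0,-0.5],
    [0,0,-0.7],
    [0,0,-0.7],
    [0,0,0]
  ],
  "turn": [
    [0,0,0],
    [0,0,0],
    [0,0,0],
    [0,0,0],
    [0,0,0],
    [0,0,0],
    [0,0,0],
    [0,0,0]
  ],
  "grip": [38,38,38,38,38,38,38,38]
}}

```text
t: 41.12
tcp_pos: [0.4713, 0.2515, 0.1734]
ee_rot: [2.306, 2.133, 0.013]
ft_force: [1.1, 0.7, 0.6]
gripper_width: 0.0376
```

```bash
python3 plan.py 38 330 440 260 0 7 330 440 260 0 1
```

```text
t 41.12 pos [471.3 251.5 173.4] phi -4.47 tilt z [ 0.0063  0.0054 -1.    ] w 37.6 F [1.1 0.7 0.6]
{"dp": [[0.42, -0.37, -0.21], [0.43, -0.37, -0.21], [0.43, -0.36, -0.2], [0.43, -0.36, -0.21], [0.44, -0.35, -0.2], [0.44, -0.34, -0.21], [0.44, -0.34, -0.2], [0.0, 0.0, 0.0]], "turn": [[0.07, -0.07, -0.14], [0.0, 0.0, -0.14], [0.0, 0.0, -0.14], [0.0, 0.0, -0.14], [0.0, 0.0, -0.14], [0.0, 0.0, -0.14], [0.0, 0.0, -0.14], [0.0, 0.0, 0.0]], "grip": [38.0, 38.0, 38.0, 38.0, 38.0, 38.0, 38.0, 38.0]}
```

Emit:
{"op": "send_rows", "data": {
  "dp": [
    [0.42,-0.37,-0.21],
    [0.43,-0.37,-0.21],
    [0.43,-0.36,-0.2],
    [0.43,-0.36,-0.21],
    [0.44,-0.35,-0.2],
    [0.44,-0.34,-0.21],
    [0.44,-0.34,-0.2],
    [0,0,0]
  ],
  "turn": [
    [0,0,0],
    [0,0,0],
    [0,0,0],
    [0,0,0],
    [0,0,0],
    [0,0,0],
    [0,0,0],
    [0,0,0]
  ],
  "grip": [38,38,38,38,38,38,38,38]
}}

```text
t: 42.12
tcp_pos: [0.3323, 0.4456, 0.256]
ee_rot: [-2.3, -2.137, -0.003]
ft_force: [0.7, -0.5, 0.8]
gripper_width: 0.0381
```

```bash
python3 -c "
from h import *
p,d=snap('top',13)
cv2.imwrite('pics/c14.png',cv2.resize(p[90:290,100:420,::-1],None,fx=2.5,fy=2.5,interpolation=2))
p2,d2=snap('side',13)
cv2.imwrite('pics/c15.png',cv2.resize(p2[100:330,120:420,::-1],None,fx=2.6,fy=2.6,interpolation=2))
W=world('top',d);z=W[...,2]
for n,x,y,h in [('motor',576,-230.2,41),('coupling',575.4,-151.2,53),('carriage',459.5,120.4,53),('fat',465.2,194.1,45),('slim',469.5,250,60),('support',648,14.5,44)]:
    m=(abs(z*1000-h)<8)&(np.hypot(W[...,0]*1000-x,W[...,1]*1000-y)<38)
    q=W[m]*1000; print(n,m.sum(),q.mean(0).round(1),'zmed',np.median(q[:,2]).round(1),'zstd',q[:,2].std().round(2))
"
```

```text
motor 319 [ 576.8 -228.2   41.3] zmed 41.2 zstd 2.15
coupling 242 [ 574.6 -148.3   53. ] zmed 53.1 zstd 2.16
carriage 478 [459.3 120.7  53.6] zmed 53.7 zstd 2.06
fat 162 [465.3 194.2  45.5] zmed 45.8 zstd 2.41
slim 78 [469.1 249.5  59.8] zmed 60.2 zstd 2.53
support 96 [647.8  14.4  43.8] zmed 44.2 zstd 2.52
```

View pics/c14.png

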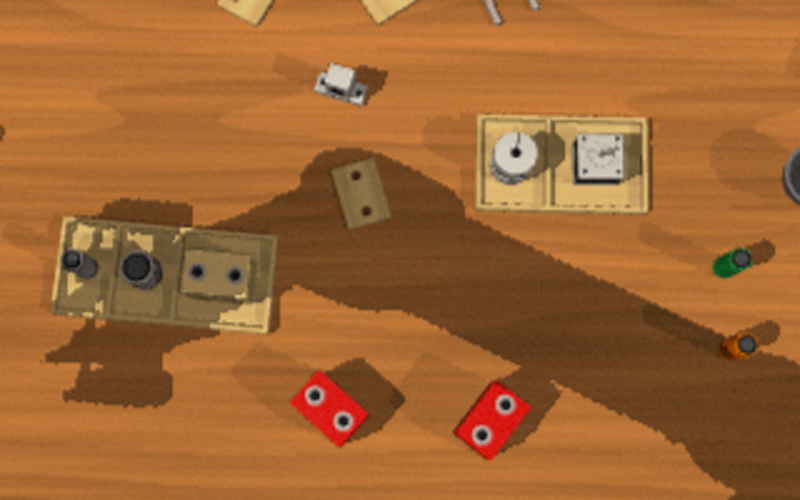

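View pics/c15.png

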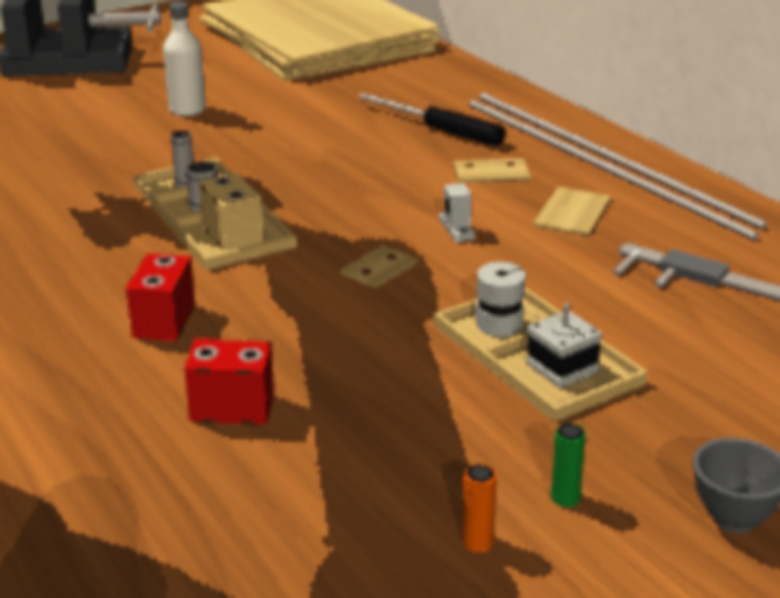

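Both views show all five parts upright in their own bays. Every top height reads the part's height plus the 3 mm floor, the shaft support is where it was, and the robot is clear of everything.

```bash
python3 -c "
from rig import finish_job
print(finish_job())"
```

```text
the job is handed in; nothing more can be done
None
```

I placed all five parts in the order asked and handed the job in at about 42 s of the 112 s allowed. The motor and coupling went into the two-bay tray. The plywood carriage, fat bearing and steel slim bearing went into the three-bay tray. I lowered each part until the wrist force showed contact (5.2 N at most), then opened the fingers.

**Last checks:** the final pictures from both cameras show every part upright and clear of the walls. Measured top heights were 41.2, 53.1, 53.7, 45.8 and 60.2 mm, each within 1 mm of part height plus the 3 mm floor. The camera put the parts within 3 mm of their bay centres. The shaft support had not moved (within 1 mm), and the red, green and orange look-alikes were left alone.

**Small disagreements:**
- The top and side cameras differed by about 2–3 mm in y on the part positions, which is near the calibration tolerance.
- The gripper read up to 1 mm less than the true part widths.
- Neither affected the placing, and no check failed.

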